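Unpile the specimen delivery onto its intake places

TASK

A specimen delivery was left in two piles. Take both piles apart from the top down, one thing at a time, and set each thing in its own place: the red-lidded cup in the red dish, the white-lidded cup in the white dish, the brown bottle in the small black dish, the blue slide box in the blue tray and the green slide box in the green tray. Keep the cups and the bottle upright, and leave everything standing flat on the floor of its dish or tray, near its middle, the boxes lying lengthwise and square in their trays.

Things in the scene. Friction and masses are not known exactly. Their poses are not given: they have to be found in the camera images.
- blue_box: Blue slide box, closed (lid fixed), 84 (its x) x 62 (its y) x 40 (z) mm, about 0.12 kg; grip it across the 62 mm width (its y). Origin at the centre of its underside, z up. At the start it is the bottom of one of the two piles, flat on the worktop (which pile varies), with one specimen cup standing on it.
- green_box: Green slide box, closed (lid fixed), 84 (its x) x 62 (its y) x 40 (z) mm, about 0.12 kg; grip it across the 62 mm width (its y). Origin at the centre of its underside, z up. At the start it is the bottom of one of the two piles, flat on the worktop (which pile varies), with one specimen cup standing on it.
- red_cup: Red-lidded specimen cup, closed (lid fixed), 51 mm across the body, 53 mm at the lid, 59 mm tall, about 0.05 kg; grip it round the body. Origin at the centre of its underside, z up. It stands on one of the two slide boxes (which one varies), and the brown bottle stands on its lid.
- white_cup: White-lidded specimen cup, closed (lid fixed), 51 mm across the body, 53 mm at the lid, 59 mm tall, about 0.05 kg; grip it round the body. Origin at the centre of its underside, z up. It stands on one of the two slide boxes (which one varies), with nothing on it.
- brown_bottle: Small brown reagent bottle with a white cap: body 36 mm across and straight up to about 45 mm, then a narrower neck and cap (20 mm), 75 mm tall in all, about 0.05 kg. Origin at the centre of its underside, z up. It starts standing on the lid of the red-lidded cup, the top of the taller pile.
- blue_tray: Blue fixed shallow rectangular tray on the worktop, outside 112 (its x) x 90 (its y) mm, 8 mm high over all; walls 4 mm, inside 104 x 82 mm, floor 4 mm above the worktop. Origin at the centre of its underside, z up; the long side lies along its x. It stands far left or far right of the piles (which side varies).
- green_tray: Green fixed shallow rectangular tray on the worktop, outside 112 (its x) x 90 (its y) mm, 8 mm high over all; walls 4 mm, inside 104 x 82 mm, floor 4 mm above the worktop. Origin at the centre of its underside, z up; the long side lies along its x. It stands far left or far right of the piles (which side varies).
- red_dish: Red fixed shallow round dish on the worktop, outside diameter 80 mm, inside 74 mm, 8 mm high, floor 4 mm above the worktop. Origin at the centre of its underside, z up. One of the row of three dishes behind the piles (their order varies).
- white_dish: White fixed shallow round dish on the worktop, outside diameter 80 mm, inside 74 mm, 8 mm high, floor 4 mm above the worktop. Origin at the centre of its underside, z up. One of the row of three dishes behind the piles (their order varies).
- black_dish: Black, smaller fixed shallow round dish on the worktop, outside diameter 62 mm, inside 56 mm, 8 mm high, floor 4 mm above the worktop. Origin at the centre of its underside, z up. One of the row of three dishes behind the piles (their order varies).
Things that resemble listed ones, but are neither listed nor needed, are in the scene too. Leave any orange or yellow look-alike of the white_cup alone.

How it is judged:
By the outcome, as a careful person would: the job done as asked, in the order asked, and still so for the second after the job is handed in, with the robot touching nothing.
It also fails if it takes over 136 s, if anything falls off the work surface, if the arm or the gripper's body presses on something with over 40 N, if the wrist force passes 120 N, or if a joint passes its speed limit or range.

ROBOT

A 6-joint arm with a two-finger parallel gripper is mounted at the origin on a cart in front of the work surface, level with it; the furniture and walls round the work are solid. World frame = base frame: x ahead of the robot, y to its left, z up, the work surface at z = 0. Lengths are in m, angles in degrees, forces in N, time in s.
With the tool pointing down it reaches from about 0.35 to 0.975 m from the base axis. Payload 4.9 kg.
Tool frame: the origin (TCP) lies midway between the tips of the shut fingers; the grasp point (between the pads) lies bot.grip_depth behind it (bot.grip_depth is the distance from the TCP to the grasp point, in m); z points along the fingers, y is the direction in which the jaws open and shut (so a half turn about z gives the same grasp; the last joint's range is limited). The gripper opens to 85 mm and grips with 20 to 120 N. Pads are 22 mm wide; open, the fingers measure 114 mm over their backs; the gripper's body (76 mm by 85 mm) begins 54 mm behind the grasp point. The pads swing forward as they close: fully open they stand 13 mm farther back than shut.
Start: joints at [-71.276, 3.019, 92.412, -0, 84.569, -6.818], TCP at [0.269, -0.564, 0.231] pointing down, gripper open.
Joint ranges: [-172.51, 172.51], [-57.92, 126.97], [3.15, 148.05], [-58.71, 238.71], [5.1, 150.11], [-179.66, 179.66]. Speed limits (degrees/s): [147.25, 147.25, 180, 180, 180, 180].

INTERFACE

Orientations are given as a 3x3 rotation matrix whose columns are the frame's x, y, z axes.
In Python, from bench import readout, capture, ticket, bot gives the robot as it stands.
- The arm moves only by the tool play_rows, never from a script. Its argument "steps" is a list of rows, each a list of 6 numbers: the shift along the world's x, y, z in m, then the turn, a rotation vector about the world's x, y, z in rad. In form: [[dx, dy, dz, ax, ay, az], ...]. A call has 1 to 8 rows; each row is the pose to reach, as a shift and turn from the pose commanded when the call began; what a row does not reach only later rows make up. A row lasts 1/12 s, in which the tool goes at most 41.7 mm and 7.16 degrees, less where a joint would pass 70% of its speed; a pose out of reach is approached as far as the arm can. A call with a gripper value outside its range is refused whole. "hand" is the finger opening in m, from 0 to 0.0854, set as the call begins (left out, the last holds). The fingers move at their own pace and stop on an object; "newtons" is the grip in N (left out, the last holds). Time passes only in rows, so rows that repeat a pose let the fingers close. It gives the time, the measured TCP pose, the force and the opening at its end, in the units of the state.
- readout.read_state(): the state, without advancing time (a new reading comes with each control period).
- capture(name): name is "scene" or "top" or "wrist"; returns a dict with "frame" (480x640x3 uint8, red, green, blue), "camera_matrix" (3x3 intrinsics, pixels), "extrinsics" (4x4, takes a point from camera to world coordinates). Camera axes: x right, y down, z forward; pixel columns grow to the right and rows downward; lengths in m; the calibration is good to about 2 mm. A picture is of the moment at which its call begins. There is no depth.
- ticket.close_job(): hands the job in, once; it reports no verdict.
The state is a dict: "time_s": time; "qpos": joint angles; "joint_velocities": joint speeds; "tau": joint torques, N m; "ee_pos": TCP position; "orientation": TCP orientation; "force": force on the tool from outside, world axes, zero at the start; "ft_torque": the same for the moment, N m; "grip_width": finger opening in m.
Only numpy, scipy, OpenCV 4.12 (cv2) and the standard library are available. Lean on these libraries where they do the work, as an engineer would, in place of code of your own. Each camera call takes 0.05 s, during which the arm holds its last target.

## Working session

There is one attempt and no reset: what is moved stays moved. The work goes in short steps, Python scripts to look and compute and a tool call to move; the robot and the scene stay as the last step left them, time stands still between calls to the robot, and variables do not carry over. Pictures are saved under pics/ and viewed, and the job is handed in when it is done.

Besides the shell and the picture viewer there is one more tool, called after "Request:" as name(argument=value, ...) on one line, values as JSON. play_rows: Moves the arm, as the interface text tells. Its arguments: {"type":"object","properties":{"steps":{"type":"array"},"hand":{"type":"number"},"newtons":{"type":"number"}},"required":["steps"]}

```bash
mkdir -p pics; ls; python3 - <<'E'
from bench import readout, capture, ticket, bot
import cv2,numpy as np
s=readout.read_state(); print(s); print([a for a in dir(bot) if a[0]!='_'],bot.grip_depth)
for n in("scene","top","wrist"):
    c=capture(n); cv2.imwrite(f"pics/{n}0.png",c["frame"][:,:,::-1]); np.savez(f"{n}0.npz",**c); print(n,np.round(c["camera_matrix"],1).tolist(),np.round(c["extrinsics"],3).tolist())
E
```

```text
pics
{'time_s': 0.0, 'qpos': array([-7.12748539e+01,  3.05762666e+00,  9.24903558e+01, -3.04038576e-04,
        8.45689516e+01, -6.81918613e+00]), 'joint_velocities': array([-0.09026077,  0.11653388, -0.01795932, -0.03683369,  0.03532721,
       -0.06963477]), 'tau': array([ 7.69976687e-04, -3.93688095e+01, -3.70170450e+01, -1.45359104e-04,
        7.05546045e-03,  1.25467321e-05]), 'ee_pos': array([ 0.26929759, -0.56332974,  0.23007714]), 'orientation': array([[ 9.02251769e-01,  4.31209126e-01, -6.60184992e-04],
       [ 4.31209566e-01, -9.02249733e-01,  1.93116208e-03],
       [ 2.37082981e-04, -2.02707249e-03, -9.99997917e-01]]), 'force': array([-0.83680918, -0.18545466,  1.03494045]), 'ft_torque': array([ 0.01200417, -0.04769948, -0.01332763]), 'grip_width': 0.08540587151221468}
['PlanningError', 'grip_depth'] 0.0187
scene [[536.0, 0.0, 313.1], [0.0, 536.0, 241.3], [0.0, 0.0, 1.0]] [[-0.8, -0.441, 0.407, 0.091], [-0.6, 0.585, -0.545, 0.657], [0.003, -0.68, -0.733, 0.935], [0.0, 0.0, 0.0, 1.0]]
top [[541.8, 0.0, 310.8], [0.0, 541.8, 243.9], [0.0, 0.0, 1.0]] [[-0.008, -0.997, 0.074, 0.485], [-1.0, 0.007, -0.015, 0.02], [0.015, -0.074, -0.997, 1.564], [0.0, 0.0, 0.0, 1.0]]
wrist [[374.2, 0.0, 325.8], [0.0, 374.2, 238.6], [0.0, 0.0, 1.0]] [[0.431, -0.852, -0.295, 0.345], [-0.902, -0.408, -0.138, -0.528], [-0.003, 0.326, -0.945, 0.372], [0.0, 0.0, 0.0, 1.0]]
```

View pics/scene0.png

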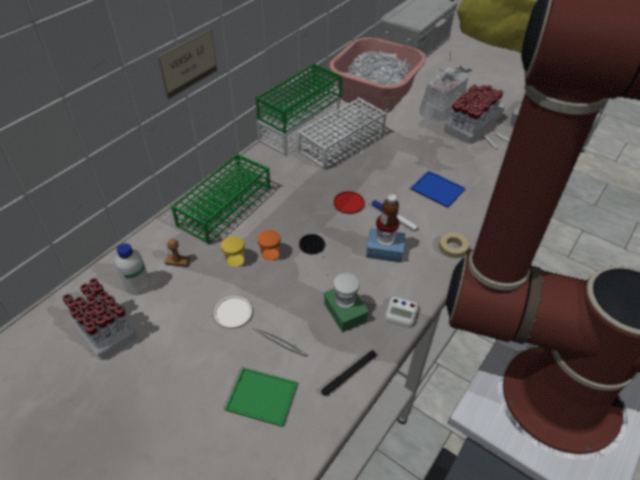

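View pics/top0.png

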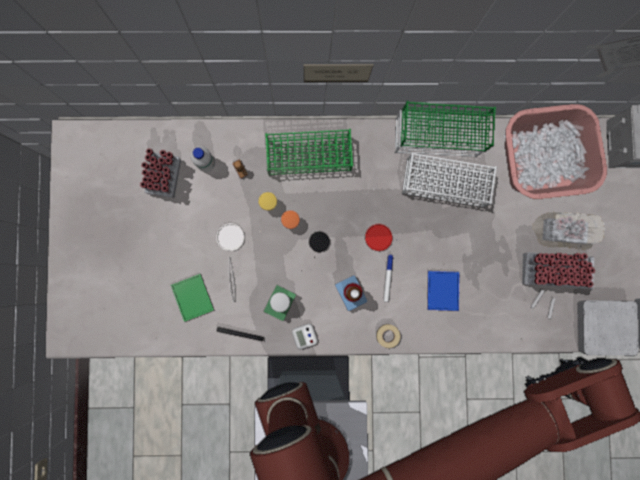

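The red-lidded cup with the bottle stands on the blue box (top image ~(354,292)). The white cup stands on the green box (~(280,301)). The dishes are red (378,237), black (319,242) and white (231,237). The trays are green (193,297) and blue (443,290). The orange (290,219) and yellow (268,201) cups are look-alikes, and the brown thing at (240,168) is a decoy. Next I'll enlarge.

```bash
cat > h.py <<'E'
import cv2,numpy as np
def ray(c,uv,z):
    K=np.array(c["camera_matrix"]);E=np.array(c["extrinsics"])
    uv=np.atleast_2d(uv).astype(float)
    d=np.c_[(uv[:,0]-K[0,2])/K[0,0],(uv[:,1]-K[1,2])/K[1,1],np.ones(len(uv))]@E[:3,:3].T
    o=E[:3,3]; return o+d*((z-o[2])/d[:,2])[:,None]
def proj(c,P):
    K=np.array(c["camera_matrix"]);E=np.array(c["extrinsics"])
    q=(np.atleast_2d(P)-E[:3,3])@E[:3,:3]; q=q@K.T
    return q[:,:2]/q[:,2:]
def hsv(c): return cv2.cvtColor(c["frame"],cv2.COLOR_RGB2HSV)
def blobs(m,amin=30):
    cs,_=cv2.findContours(m.astype(np.uint8),cv2.RETR_EXTERNAL,cv2.CHAIN_APPROX_NONE)
    return sorted([k for k in cs if cv2.contourArea(k)>amin],key=cv2.contourArea,reverse=True)
E
python3 - <<'E'
import numpy as np,cv2
t=dict(np.load('top0.npz'));s=dict(np.load('scene0.npz'))
a=cv2.resize(t["frame"][215:345,170:470,::-1],None,fx=2.6,fy=2.6,interpolation=3);
b=cv2.resize(s["frame"][180:340,310:470,::-1],None,fx=3.6,fy=3.6,interpolation=3)
cv2.imwrite('pics/tc.png',a);cv2.imwrite('pics/sc.png',b)
E
```

```text
(no output)
```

View pics/tc.png

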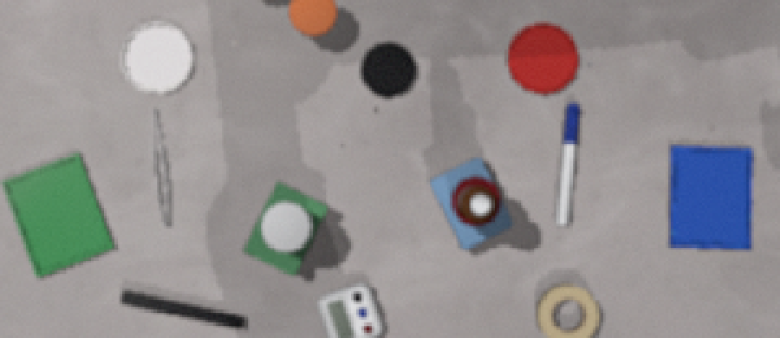

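View pics/sc.png

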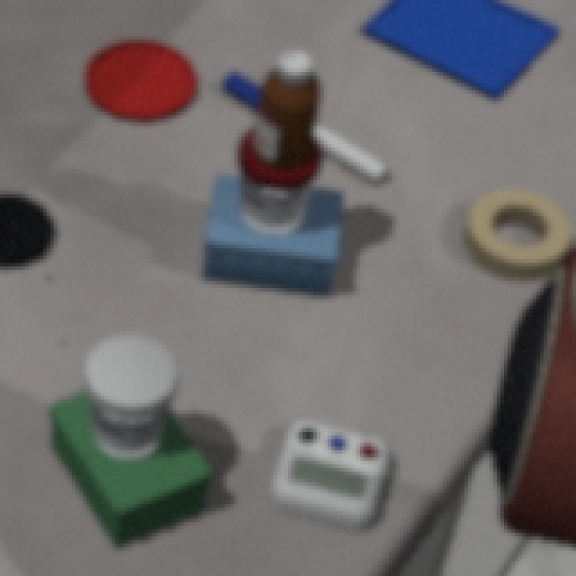

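The crops confirm the layout: the bottle is on the red cup on the light-blue box, the white cup is on the green box, and a pen, tape and timer lie nearby. Now I'll measure.

```bash
cat > m0.py <<'E'
from h import *
t=dict(np.load('top0.npz'))
H=hsv(t);h,s,v=[H[...,i].astype(int) for i in range(3)]
R=lambda k,z:ray(t,cv2.minEnclosingCircle(k)[0],z)[0]
def cen(k,z):
    M=cv2.moments(k);return ray(t,[M['m10']/M['m00'],M['m01']/M['m00']],z)[0]
def rect(k,z):
    p=ray(t,cv2.approxPolyDP(k,0,True)[:,0],z)[:,:2]
    (c,sz,a)=cv2.minAreaRect((p*1000).astype(np.float32)); bx=cv2.boxPoints((c,sz,a))
    e=bx[1]-bx[0];f=bx[2]-bx[1]; L=e if np.hypot(*e)>np.hypot(*f) else f
    return np.round(c,1),np.round(sz,1),'long axis deg',round(np.degrees(np.arctan2(L[1],L[0]))%180,1)
roi=np.zeros(h.shape,bool);roi[190:345,160:480]=1
def show(n,m,z,f=cen):
    for k in blobs(m&roi,40): print(n,cv2.boundingRect(k),cv2.contourArea(k),np.round(f(k,z),4) if f is cen else f(k,z))
show('red',((h<6)|(h>172))&(s>140)&(v>70),.008)
show('blue',(h>95)&(h<130)&(s>90),.008,rect)
show('green',(h>45)&(h<85)&(s>70),.008,rect)
show('black',(v<45),.008)
show('white',(s<20)&(v>165),.008)
show('white99',(s<20)&(v>165),.099)
show('brown',((h<20)|(h>170))&(s>60)&(v<110),.14)
m=np.zeros_like(roi);m[285:302,345:362]=1
k=[k for k in blobs((v>120)&(s<60)&m,5)];print([(cv2.boundingRect(q),np.round(cen(q,.174),4)) for q in k])
E
python3 m0.py
```

```text
red (366, 224, 26, 27) 505.5 [ 0.6182 -0.1998  0.008 ]
blue (428, 271, 32, 40) 1137.5 (array([ 463.4, -384.4]), array([ 89.5, 111.7]), 'long axis deg', np.float32(178.6))
blue (337, 277, 29, 33) 154.0 (array([ 458.5, -118.3]), array([78.9, 56.5]), 'long axis deg', np.float32(26.0))
blue (387, 255, 6, 15) 50.5 (array([ 546.5, -230.2]), array([13.2, 40.8]), 'long axis deg', np.float32(173.2))
green (172, 274, 42, 47) 1144.0 (array([449.9, 335.5]), array([110. ,  88.8]), 'long axis deg', np.float32(20.9))
green (265, 303, 23, 17) 108.0 (array([408.8,  97.7]), array([60.4, 29.9]), 'long axis deg', np.float32(67.8))
green (273, 286, 22, 17) 77.0 (array([457.8,  73.1]), array([58.8, 24.2]), 'long axis deg', np.float32(63.1))
black (310, 232, 19, 20) 262.5 [ 0.6071 -0.0282  0.008 ]
black (235, 332, 28, 8) 44.5 [0.3395 0.1686 0.008 ]
white (160, 190, 97, 155) 7540.0 [0.5784 0.2746 0.008 ]
white (312, 305, 39, 29) 524.5 [ 0.3856 -0.0542  0.008 ]
white (271, 293, 18, 18) 229.0 [0.4358 0.0874 0.008 ]
white (293, 325, 23, 20) 221.0 [0.3422 0.0113 0.008 ]
white (379, 290, 34, 30) 182.0 [ 0.4268 -
[... 271 characters left out ...]
4 0.4156 0.008 ]
white99 (160, 190, 97, 155) 7540.0 [0.573  0.2596 0.099 ]
white99 (312, 305, 39, 29) 524.5 [ 0.3914 -0.0498  0.099 ]
white99 (271, 293, 18, 18) 229.0 [0.4386 0.0834 0.099 ]
white99 (293, 325, 23, 20) 221.0 [0.3506 0.0117 0.099 ]
white99 (379, 290, 34, 30) 182.0 [ 0.4302 -0.2311  0.099 ]
white99 (160, 275, 15, 28) 116.5 [0.4712 0.3845 0.099 ]
white99 (285, 253, 18, 21) 105.0 [0.5386 0.0497 0.099 ]
white99 (384, 270, 7, 32) 90.5 [ 0.4784 -0.2074  0.099 ]
white99 (362, 281, 16, 11) 65.0 [ 0.4812 -0.1624  0.099 ]
white99 (160, 334, 10, 11) 41.5 [0.3376 0.3924 0.099 ]
brown (344, 284, 19, 17) 228.0 [ 0.4637 -0.1117  0.14  ]
[((351, 290, 8, 8), array([ 0.4601, -0.1123,  0.174 ]))]
```

```bash
cat > m1.py <<'E'
from h import *
t=dict(np.load('top0.npz'));sc=dict(np.load('scene0.npz'))
H=hsv(t);v=H[...,2]
for x,y,z,n in((231,237,.008,'wdish'),(280,301,.099,'wcup')):
  for th in (195,205,215):
    m=np.zeros(v.shape,bool);m[y-20:y+20,x-20:x+20]=1
    for k in blobs((v>th)&m,50):
        M=cv2.moments(k);print(n,th,cv2.boundingRect(k),np.round(ray(t,[M['m10']/M['m00'],M['m01']/M['m00']],z)[0],4))
# cross-check points in scene
S=sc["frame"][:,:,::-1].copy()
P=[[.618,-.1998,.008],[.607,-.028,.008],[.4386,.0834,.099],[.4601,-.1123,.174],[.4634,-.3844,.008],[.45,.3355,.008]]
for p in proj(sc,P): cv2.drawMarker(S,tuple(int(round(a)) for a in p),(255,0,255),0,7,1)
print(np.round(proj(sc,P),1).tolist())
cv2.imwrite('pics/chk.png',cv2.resize(S[170:410,210:510],None,fx=2.5,fy=2.5,interpolation=3))
E
python3 m1.py
```

```text
wdish 195 (218, 225, 26, 25) [0.6214 0.2266 0.008 ]
wdish 205 (219, 226, 24, 24) [0.6214 0.226  0.008 ]
wdish 215 (219, 226, 24, 24) [0.6217 0.2264 0.008 ]
[[348.6, 200.4], [311.3, 242.0], [345.2, 281.1], [391.2, 195.8], [437.5, 186.3], [261.3, 393.2]]
```

View pics/chk.png

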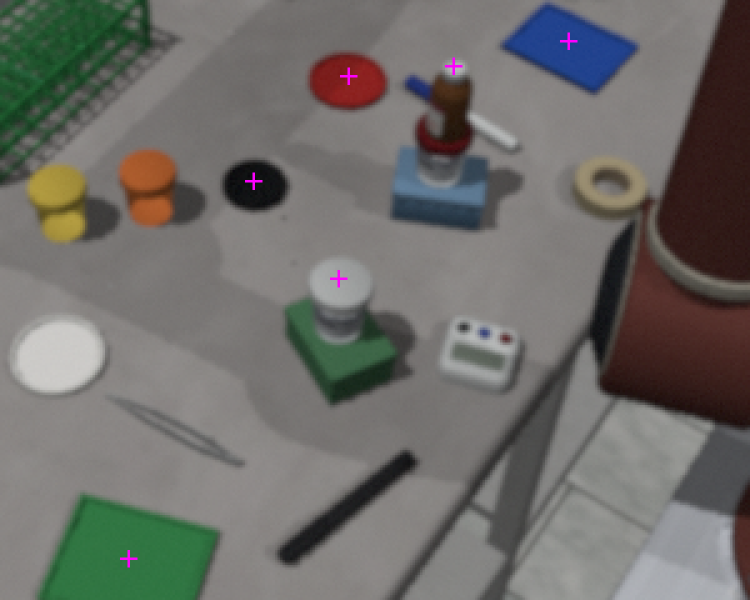

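The top measurements reproject onto the scene picture within about 2 px, e.g. the cap at scene (391,196). I'll start with the bottle.

Request:
play_rows(steps=[[0.14,0.331,0,0,0,0],[0.14,0.331,0,0,0,0],[0.14,0.331,0,0,0,0],[0.14,0.331,0,0,0,0],[0.14,0.331,0,0,0,0],[0.14,0.331,0,0,0,0],[0.14,0.331,0,0,0,0],[0.14,0.331,0,0,0,0]], hand=0.085, newtons=30)

```text
time_s: 0.82
ee_pos: [0.3995, -0.2549, 0.2311]
orientation: [[0.903, 0.431, 0.0], [0.431, -0.903, 0.0], [0.0, 0.0, -1.0]]
force: [0.6, -0.0, -1.1]
grip_width: 0.0848
```

Request:
play_rows(steps=[[0.061,0.144,0,0,0,0],[0.061,0.144,0,0,0,0],[0.061,0.144,0,0,0,0],[0.061,0.144,0,0,0,0],[0.061,0.144,0,0,0,0],[0.061,0.144,0,0,0,0]])

```text
time_s: 1.32
ee_pos: [0.4605, -0.1114, 0.231]
orientation: [[0.901, 0.434, -0.001], [0.434, -0.901, -0.0], [-0.001, -0.0, -1.0]]
force: [-0.2, -0.1, -0.8]
grip_width: 0.0851
```

```bash
cat > look.py <<'E'
import sys
from bench import readout, capture
from h import *
n,name=sys.argv[1],sys.argv[2]
c=capture(n);np.savez(name+'.npz',**c)
f=c["frame"][:,:,::-1]
if len(sys.argv)>3:
    x,y,w,hh,z=[float(a) for a in sys.argv[3:8]];f=cv2.resize(f[int(y):int(y+hh),int(x):int(x+w)],None,fx=z,fy=z,interpolation=3)
cv2.imwrite(f'pics/{name}.png',f)
s=readout.read_state();print(s['time_s'],np.round(s['ee_pos'],4),np.round(s['qpos'],1),s['grip_width'],np.round(s['force'],1))
E
python3 look.py wrist w1
```

```text
1.3667 [ 0.4602 -0.1125  0.231 ] [-22.7 -18.5 111.9  -0.   86.6  41.6] 0.08493503746662887 [-0.1 -0.4  0.3]
```

View pics/w1.png

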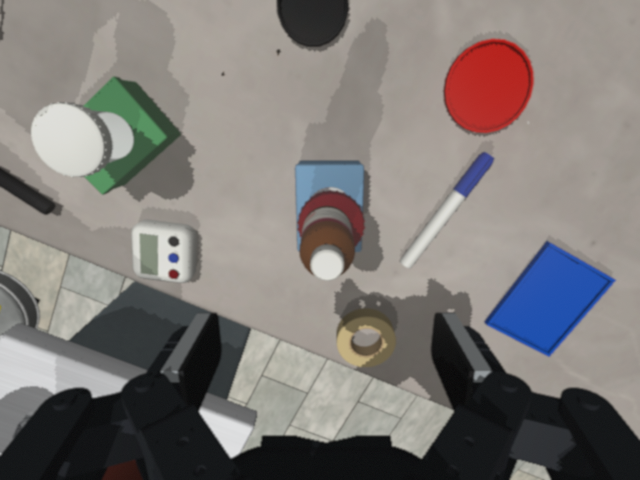

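The wrist view shows the cap at (327,263), the red lid around (331,220), the blue box front at (331,200), the green box at (130,135), and the black (313,15) and red (489,87) dishes.

```bash
python3 - <<'E'
from h import *
c=dict(np.load('w1.npz'));H=hsv(c);h,s,v=[H[...,i].astype(int) for i in range(3)]
def C(n,m,z,box):
    b=np.zeros(m.shape,bool);x,y,w,hh=box;b[y:y+hh,x:x+w]=1
    k=blobs(m&b,20)[0];M=cv2.moments(k);p=[M['m10']/M['m00'],M['m01']/M['m00']]
    e=cv2.fitEllipse(k)
    print(n,np.round(p,1),cv2.boundingRect(k),np.round(ray(c,p,z)[0],4),'ell',np.round(ray(c,e[0],z)[0],4))
C('cap',(v>150)&(s<60),.174,(305,240,45,50))
C('red',((h<6)|(h>172))&(s>140),.008,(430,30,120,120))
C('wlid',(v>190)&(s<40),.099,(20,90,90,100))
k=blobs(((h>95)&(h<130)&(s>140)),900)[0]
p=ray(c,k[:,0],.008)[:,:2]*1000;print(cv2.minAreaRect(p.astype(np.float32)))
# predicted cap and red lid from tcp
m=(h>95)&(h<130)&(s>50)&(s<200);b=np.zeros(m.shape,bool);b[150:280,280:380]=1
k=blobs(m&b,200)[0];p=ray(c,k[:,0],.04)[:,:2]*1000;print('box',cv2.minAreaRect(p.astype(np.float32)))
print(cv2.approxPolyDP(k,2,True)[:,0].tolist())
E
```

```text
cap [325.4 271.4] (305, 250, 45, 40) [ 0.4557 -0.1134  0.174 ] ell [ 0.4557 -0.1137  0.174 ]
red [488.5  85.4] (445, 39, 88, 94) [ 0.6182 -0.1985  0.008 ] ell [ 0.6182 -0.1985  0.008 ]
wlid [ 66.4 139.5] (31, 104, 72, 73) [0.4375 0.0823 0.099 ] ell [0.4375 0.0823 0.099 ]
((462.1534118652344, -380.7193603515625), (92.16390991210938, 109.83954620361328), 87.50521087646484)
box ((475.79083251953125, -107.11026000976562), (51.78605270385742, 61.12742614746094), 27.621870040893555)
[[296, 165], [297, 218], [301, 207], [310, 196], [327, 186], [342, 189], [362, 206], [363, 167], [358, 162], [303, 161]]
```

Request:
play_rows(steps=[[0,0,-0.04,0,0,0],[0,0,-0.07,0,0,0],[0,0,-0.1,0,0,0],[0,0,-0.124,0,0,0],[0,0,-0.124,0,0,0],[0,0,-0.124,0,0,0]])

```text
time_s: 1.87
ee_pos: [0.4593, -0.1138, 0.1065]
orientation: [[0.903, 0.429, -0.002], [0.429, -0.903, 0.001], [-0.002, -0.002, -1.0]]
force: [0.1, -0.0, 0.6]
grip_width: 0.085
```

```bash
python3 look.py scene s1 310 130 160 140 4
```

```text
1.9167 [ 0.4603 -0.114   0.1079] [-22.9 -11.9 118.7  -0.   73.2  41.7] 0.08473374703552859 [-0.5  0.1 -0.5]
```

View pics/s1.png

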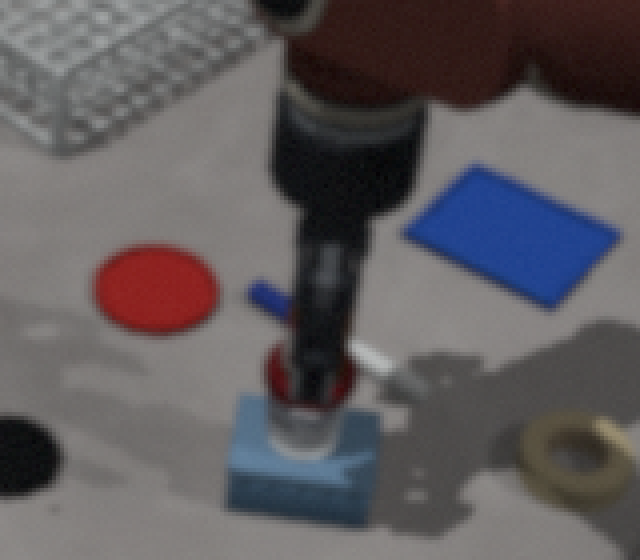

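Around scene (388,215) the fingers straddle the bottle and nothing is displaced. I'll close.

Request:
play_rows(steps=[[0,0,0,0,0,0],[0,0,0,0,0,0],[0,0,0,0,0,0],[0,0,0,0,0,0],[0,0,0,0,0,0],[0,0,0,0,0,0],[0,0,0,0,0,0],[0,0,0,0,0,0]], hand=0.02, newtons=25)

```text
time_s: 2.58
ee_pos: [0.4608, -0.113, 0.1082]
orientation: [[0.902, 0.431, 0.001], [0.431, -0.902, -0.0], [0.001, 0.001, -1.0]]
force: [-1.6, 1.6, 6.5]
grip_width: 0.0358
```

Request:
play_rows(steps=[[0,0,0.015,0,0,0],[0,0,0.045,0,0,0],[0,0,0.06,0,0,0],[0.04,0.023,0.06,0,0,0],[0.075,0.043,0.06,0,0,0],[0.11,0.063,0.06,0,0,0],[0.147,0.084,0.06,0,0,0],[0.147,0.084,0.06,0,0,0]])

```text
time_s: 3.25
ee_pos: [0.611, -0.0258, 0.1653]
orientation: [[0.901, 0.434, -0.0], [0.434, -0.901, 0.002], [0.001, -0.002, -1.0]]
force: [-1.4, 0.0, -1.0]
grip_width: 0.0356
```

```bash
python3 look.py wrist w2;  python3 look.py scene s2 230 100 240 180 3.3
```

```text
3.3 [ 0.6091 -0.0269  0.1653] [-9.5  3.8 98.   0.  78.3 54.7] 0.035353865071166446 [-0.6  0.4 -0.7]
3.35 [ 0.6077 -0.028   0.1656] [-9.6  3.6 98.2 -0.  78.3 54.7] 0.03531041590605711 [-0.4  0.2 -0.5]
```

View pics/w2.png

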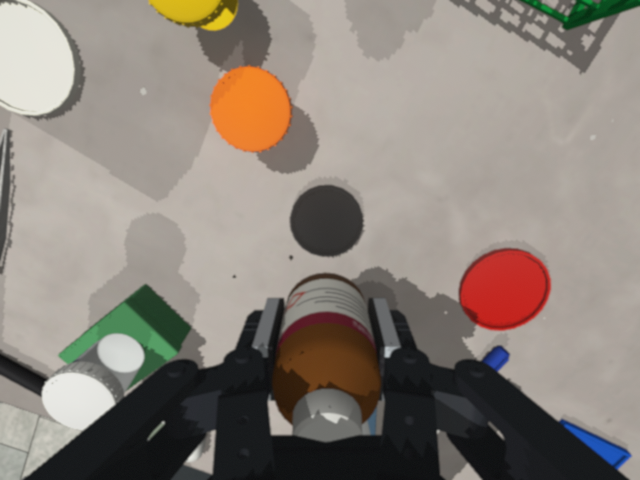

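View pics/s2.png

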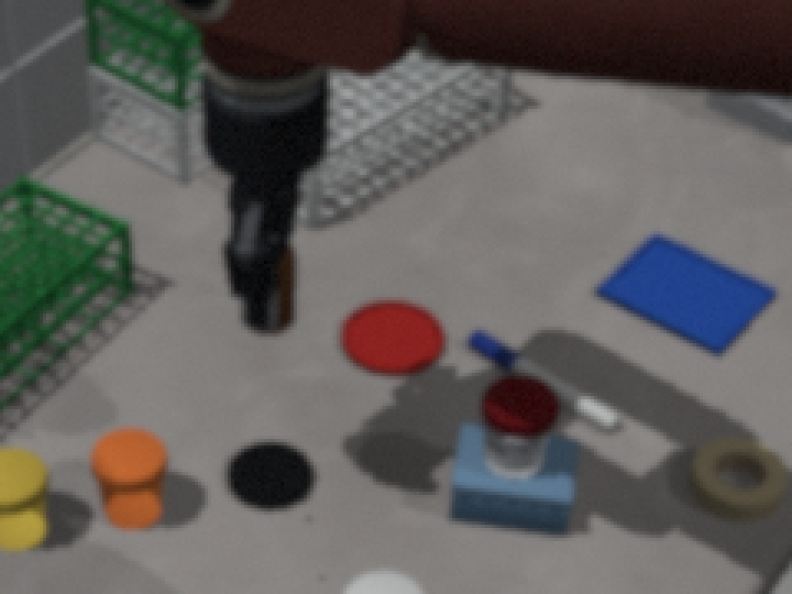

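The bottle is held upright, with its far bottom edge at wrist (325,275). The black dish is at (327,220). In the scene crop the red cup is untouched on its box.

```bash
cat > el.py <<'E'
from h import *
def ell(c,m,z,box,mn=100):
    b=np.zeros(m.shape,bool);x,y,w,hh=box;b[y:y+hh,x:x+w]=1
    k=blobs(m&b,mn)[0];e=cv2.fitEllipse(k);return np.round(e[0],1),np.round(ray(c,e[0],z)[0],4)
E
python3 - <<'E'
from el import *
c=dict(np.load('w2.npz'));H=hsv(c);h,s,v=[H[...,i].astype(int) for i in range(3)]
print('black',ell(c,v<80,.006,(280,170,95,95)))
print('red',ell(c,((h<6)|(h>172))&(s>140),.008,(440,230,130,110)))
print('wlid',ell(c,(v>150)&(s<40),.099,(30,360,95,75)))
print('edge',ray(c,[[325,275]],.156), proj(c,[[.608,-.0275,.156]]))
E
```

```text
black (array([326.3, 220.6]), array([ 0.6072, -0.0277,  0.006 ]))
red (array([504.5, 289.1]), array([ 0.6195, -0.1972,  0.008 ]))
wlid (array([ 64.8, 400.1]), array([0.4361, 0.091 , 0.099 ]))
edge [[ 0.62383154 -0.01925607  0.156     ]] [[326.22379066 310.55226568]]
```

Request:
play_rows(steps=[[0,0,-0.04,0,0,0],[0,0,-0.08,0,0,0],[0,0,-0.115,0,0,0],[0,0,-0.14,0,0,0],[0,0,-0.15,0,0,0],[0,0,-0.153,0,0,0],[0,0,-0.153,0,0,0]])

```text
time_s: 3.93
ee_pos: [0.6065, -0.0295, 0.0143]
orientation: [[0.903, 0.431, -0.001], [0.431, -0.903, -0.0], [-0.001, -0.0, -1.0]]
force: [0.7, 0.9, -0.6]
grip_width: 0.0352
```

Request:
play_rows(steps=[[0,0,0,0,0,0],[0,0,-0.001,0,0,0],[0,0,-0.002,0,0,0],[0,0,-0.002,0,0,0]])

```text
time_s: 4.27
ee_pos: [0.6076, -0.0291, 0.0129]
orientation: [[0.902, 0.431, 0.001], [0.431, -0.902, -0.0], [0.001, 0.001, -1.0]]
force: [0.3, 0.5, -0.8]
grip_width: 0.0353
```

Request:
play_rows(steps=[[0,0,-0.001,0,0,0],[0,0,-0.002,0,0,0],[0,0,-0.002,0,0,0]])

```text
time_s: 4.52
ee_pos: [0.6078, -0.029, 0.0126]
orientation: [[0.902, 0.431, -0.0], [0.431, -0.902, -0.0], [-0.001, 0.0, -1.0]]
force: [-6.8, -0.1, 11.5]
grip_width: 0.035
```

Contact. I'll release gradually, then fully, and rise.

Request:
play_rows(steps=[[0,0,0.001,0,0,0],[0,0,0.001,0,0,0],[0,0,0.001,0,0,0],[0,0,0.001,0,0,0],[0,0,0.001,0,0,0]], hand=0.07)

```text
time_s: 4.93
ee_pos: [0.6071, -0.0288, 0.011]
orientation: [[0.902, 0.431, -0.0], [0.431, -0.902, 0.0], [-0.0, -0.0, -1.0]]
force: [-0.2, 0.1, 0.2]
grip_width: 0.0698
```

Request:
play_rows(steps=[[0,0,0.03,0,0,0],[0,0,0.07,0,0,0],[0,0,0.11,0,0,0],[0,0,0.15,0,0,0],[0,0,0.17,0,0,0],[-0.035,-0.02,0.17,0,0,0],[-0.07,-0.04,0.17,0,0,0],[-0.1,-0.057,0.17,0,0,0]], hand=0.085)

```text
time_s: 5.6
ee_pos: [0.5061, -0.0864, 0.1816]
orientation: [[0.902, 0.432, 0.0], [0.432, -0.902, -0.001], [0.0, 0.001, -1.0]]
force: [-0.1, -0.7, -0.4]
grip_width: 0.0849
```

```bash
python3 look.py wrist w3
```

```text
5.65 [ 0.5013 -0.0882  0.1799] [-18.2 -10.8 110.5  -0.2  80.5  46.3] 0.08517930063671494 [ 2.  -0.9 -1.5]
```

View pics/w3.png

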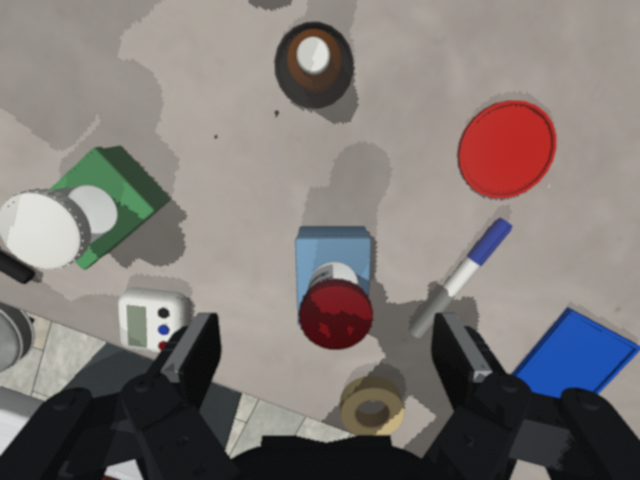

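The bottle stands in the black dish (cap at (313,55)). The red lid is at (336,315).

```bash
python3 - <<'E'
from el import *
c=dict(np.load('w3.npz'));H=hsv(c);h,s,v=[H[...,i].astype(int) for i in range(3)]
red=((h<8)|(h>170))&(s>120)
k=blobs(red[270:360,290:380].copy(),100)[0]; print(cv2.boundingRect(k))
print('lid',ell(c,red,.097,(290,270,90,90)))
print('red',ell(c,red,.008,(440,90,130,120)))
print('cap',ell(c,(v>150)&(s<60),.079,(290,30,50,50),30))
m=(h>95)&(h<130)&(s>50)&(s<200);b=np.zeros(m.shape,bool);b[220:340,280:385]=1
for k in blobs(m&b,100):print(cv2.boundingRect(k),cv2.approxPolyDP(k,3,True)[:,0].tolist())
t=ray(c,[[297,238],[371,238]],.04);print(t,np.degrees(np.arctan2(*(t[0]-t[1])[[1,0]])),np.linalg.norm(t[0]-t[1]))
E
```

```text
(10, 10, 73, 69)
lid (array([335.5, 314.3]), array([ 0.4641, -0.114 ,  0.097 ]))
red (array([506.9, 148.7]), array([ 0.6186, -0.1981,  0.008 ]))
cap (array([312.6,  53.9]), array([ 0.6062, -0.0298,  0.079 ]))
(296, 227, 75, 83) [[300, 229], [296, 239], [298, 309], [313, 272], [328, 261], [350, 266], [360, 286], [368, 292], [370, 239], [363, 227]]
[[ 0.48376003 -0.07154242  0.04      ]
 [ 0.50941261 -0.12505345  0.04      ]] 115.61253767227379 0.059342102285425226
```

```bash
python3 look.py top t3 320 220 140 110 5.5
```

```text
5.7 [ 0.5038 -0.0871  0.1801] [-1.810e+01 -1.060e+01  1.103e+02 -1.000e-01  8.040e+01  4.650e+01] 0.08506756311464622 [0.3 0.5 0.3]
```

View pics/t3.png

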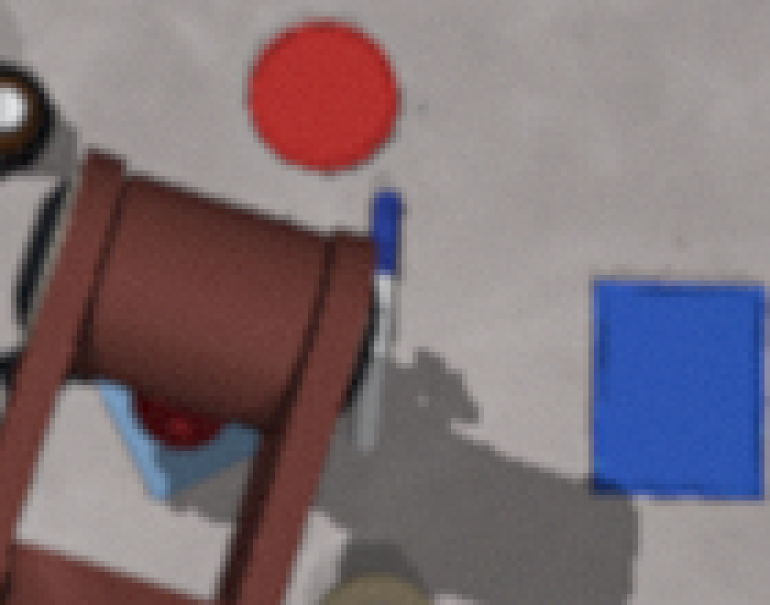

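The bottle is within 2 mm of the dish centre. Next, the red cup at (0.4635,-0.1135).

Request:
play_rows(steps=[[-0.03,-0.02,0,0,0,0],[-0.04,-0.026,-0.01,0,0,0],[-0.04,-0.026,-0.04,0,0,0],[-0.04,-0.026,-0.075,0,0,0],[-0.04,-0.026,-0.11,0,0,0],[-0.04,-0.026,-0.135,0,0,0],[-0.04,-0.026,-0.135,0,0,0]])

```text
time_s: 6.28
ee_pos: [0.463, -0.1099, 0.0402]
orientation: [[0.902, 0.431, -0.011], [0.431, -0.902, 0.005], [-0.008, -0.009, -1.0]]
force: [-0.9, 0.6, -0.3]
grip_width: 0.085
```

Request:
play_rows(steps=[[0,0,0,0,0,0],[0,0,0,0,0,0],[0,0,0,0,0,0],[0,0,0,0,0,0],[0,0,0,0,0,0],[0,0,0,0,0,0]], hand=0.035, newtons=25)

```text
time_s: 6.78
ee_pos: [0.4696, -0.1127, 0.0491]
orientation: [[0.902, 0.431, 0.005], [0.431, -0.902, -0.002], [0.004, 0.004, -1.0]]
force: [1.4, 0.9, 6.9]
grip_width: 0.0507
```

Request:
play_rows(steps=[[0,0,0,0,0,0],[0,0,0,0,0,0],[0,0,0.01,0,0,0],[0,0,0.03,0,0,0],[0,0,0.06,0,0,0],[0,0,0.06,0,0,0],[0,0,0.06,0,0,0],[0,0,0.06,0,0,0]])

```text
time_s: 7.45
ee_pos: [0.4672, -0.1118, 0.1066]
orientation: [[0.902, 0.431, 0.0], [0.431, -0.902, -0.0], [0.0, 0.0, -1.0]]
force: [0.5, -0.3, -1.0]
grip_width: 0.0502
```

```bash
python3 look.py wrist w4; python3 look.py scene s4 300 130 180 140 4
```

```text
7.5 [ 0.4666 -0.1116  0.1057] [-22.3 -10.8 118.    0.   72.9  42.1] 0.05056226566153681 [-0.7 -1.  -1.1]
7.55 [ 0.4664 -0.1115  0.1052] [-22.3 -10.8 118.   -0.   72.9  42.1] 0.050024803927236176 [-0.5  0.6 -1. ]
```

View pics/w4.png

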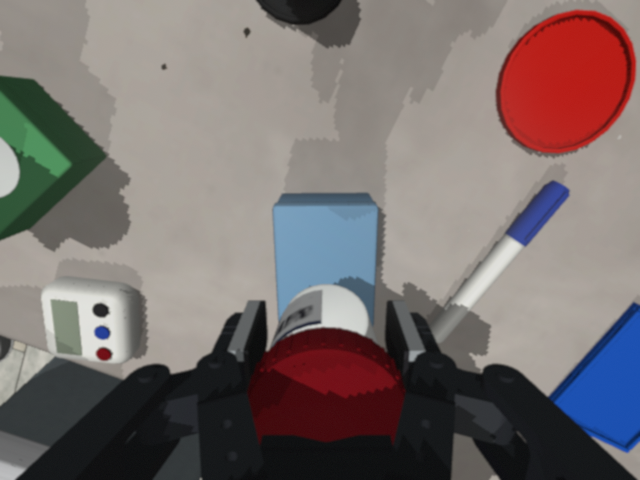

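View pics/s4.png

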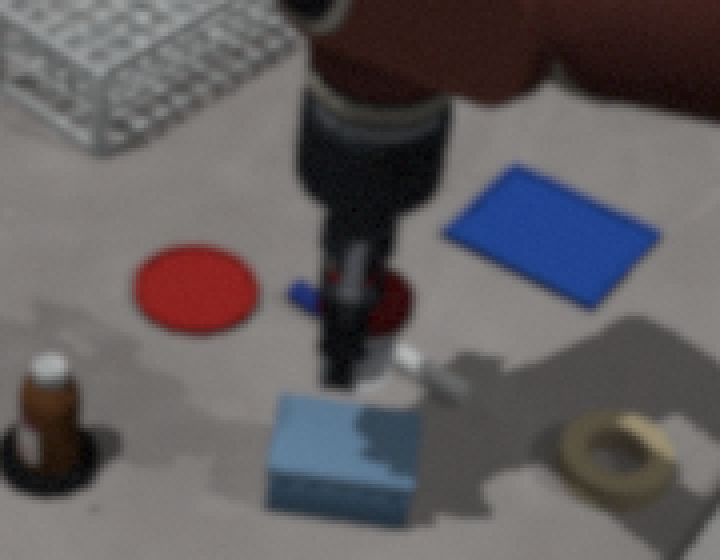

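The cup is lifted clear of the box, with its bottom edge at wrist (327,286). The bottle is upright in its dish. I'll check the cup's offset in the hand.

```bash
python3 - <<'E'
from el import *
c=dict(np.load('w4.npz'))
for z in(.099,.102):
    e=ray(c,[[327,285]],z)[0]; print(z,e, e[:2]-np.array([.902,.431])*.0245)
H=hsv(c);h,s,v=[H[...,i].astype(int) for i in range(3)]
print('red',ell(c,((h<8)|(h>170))&(s>140),.008,(480,0,160,170)))
print('box far edge',ray(c,[[274,206],[377,206]],.04))
p=ray(c,[[274,206],[377,206]],.04);print(np.linalg.norm(p[0]-p[1]))
E
```

```text
0.099 [ 0.47675448 -0.1078918   0.099     ] [ 0.45465548 -0.1184513 ]
0.102 [ 0.47807681 -0.10724986  0.102     ] [ 0.45597781 -0.11780936]
red (array([566.2,  81.1]), array([ 0.6187, -0.1977,  0.008 ]))
box far edge [[ 0.48275216 -0.07150003  0.04      ]
 [ 0.50821257 -0.12473667  0.04      ]]
0.0590116260930917
```

```bash
python3 - <<'E'
from el import *
c=dict(np.load('w4.npz'))
u=np.array([.902,.431])
for z,px in((.158,[327,330]),(.150,[327,330])):
    e=ray(c,[px],z)[0]; print(z,e[:2]-u*.0265)
p=ray(c,[[288,315],[372,315]],.1);print(np.linalg.norm(p[0]-p[1]))
cv2.imwrite('pics/w4c.png',cv2.resize(c["frame"][260:460,220:430,::-1],None,fx=3,fy=3,interpolation=3))
c=dict(np.load('s4.npz'));cv2.imwrite('pics/s4c.png',cv2.resize(c["frame"][180:240,360:420,::-1],None,fx=9,fy=9,interpolation=3))
E
```

```text
0.158 [ 0.46629199 -0.11271169]
0.15 [ 0.46165821 -0.11495442]
0.03800245626567711
```

View pics/w4c.png

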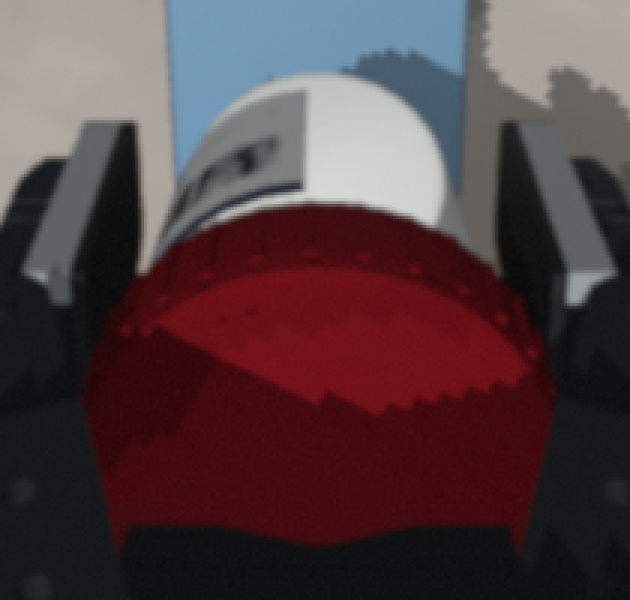

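View pics/s4c.png

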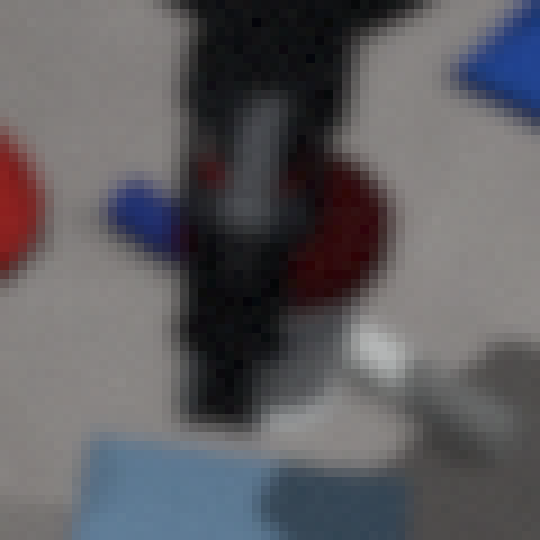

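```bash
python3 - <<'E'
from el import *
c=dict(np.load('w4.npz'))
u=np.array([.902,.431]);o=np.array([.4665,-.1115])
for z,px,r in((.159,[327,349.5],.0265),(.148,[327,328.5],.0265),(.100,[327,284.5],.02),(.100,[327,284.5],.0255)):
    e=ray(c,[px],z)[0][:2]; print(z,(e-o)@u-r)
s=dict(np.load('s4.npz'))
# scene: lid right edge / base bottom px -> full coords
for n,x,y,z in(('lid right',395,220,.155),('base bottom',290,430,.1)):
    p=ray(s,[[360+x/9,180+y/9]],z)[0];print(n,p,(p[:2]-o)@u)
E
```

```text
0.159 -0.006448792725371782
0.148 -0.006621500219502922
0.1 -0.008462950745088722
0.1 -0.01396295074508872
lid right [ 0.43368691 -0.12424691  0.155     ] -0.03509132661224075
base bottom [ 0.44053925 -0.09969478  0.1       ] -0.01832855030550896
```

The cup sits about 7 mm toward the robot along the tool x axis, so I'll correct for that when placing. The TCP target is (0.625,-0.195).

Request:
play_rows(steps=[[0.035,-0.018,0,0,0,0],[0.07,-0.037,0,0,0,0],[0.105,-0.055,0,0,0,0],[0.135,-0.071,0,0,0,0],[0.1585,-0.0835,-0.01,0,0,0],[0.1585,-0.0835,-0.03,0,0,0],[0.1585,-0.0835,-0.05,0,0,0],[0.1585,-0.0835,-0.05,0,0,0]])

```text
time_s: 8.22
ee_pos: [0.622, -0.1939, 0.0493]
orientation: [[0.902, 0.431, -0.011], [0.431, -0.902, 0.005], [-0.008, -0.009, -1.0]]
force: [-1.4, 0.0, -1.7]
grip_width: 0.0506
```

```bash
python3 look.py scene s5 270 110 180 140 4
```

```text
8.2667 [ 0.6228 -0.1941  0.0516] [-23.8  16.4  95.5   0.   68.6  40.6] 0.05042886325948689 [-0.2  0.8  0.2]
```

View pics/s5.png

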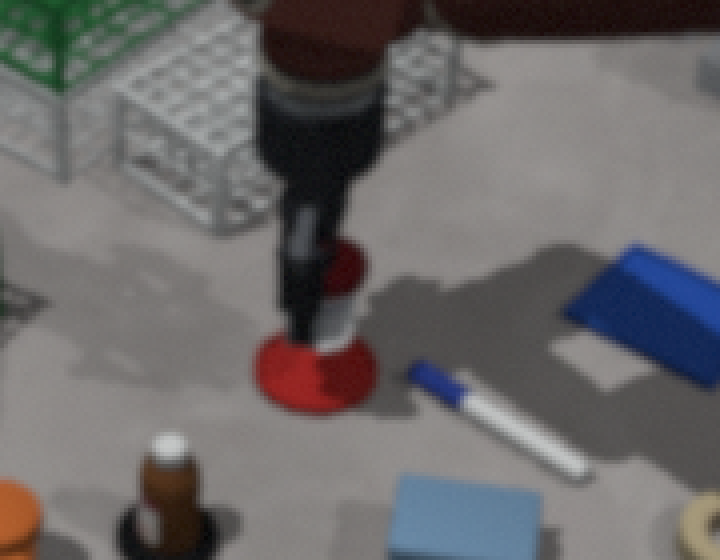

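The cup is above the red dish (scene ~(350,200)), so I'll lower it slowly.

Request:
play_rows(steps=[[0,0,-0.015,0,0,0],[0,0,-0.03,0,0,0],[0,0,-0.038,0,0,0],[0,0,-0.041,0,0,0],[0,0,-0.043,0,0,0],[0,0,-0.044,0,0,0],[0,0,-0.045,0,0,0],[0,0,-0.045,0,0,0]])

```text
time_s: 8.93
ee_pos: [0.626, -0.1954, 0.0132]
orientation: [[0.902, 0.431, -0.0], [0.431, -0.902, 0.0], [-0.0, -0.0, -1.0]]
force: [-5.0, 1.3, 7.3]
grip_width: 0.0502
```

Contact. I'll release and rise.

Request:
play_rows(steps=[[0,0,0,0,0,0],[0,0,0,0,0,0],[0,0,0,0,0,0],[0,0,0,0,0,0],[0,0,0,0,0,0]], hand=0.08)

```text
time_s: 9.35
ee_pos: [0.6258, -0.1954, 0.0112]
orientation: [[0.902, 0.431, -0.0], [0.431, -0.902, 0.0], [-0.0, -0.0, -1.0]]
force: [-0.0, -0.8, 0.2]
grip_width: 0.0799
```

Request:
play_rows(steps=[[0,0,0.03,0,0,0],[0,0,0.07,0,0,0],[0,0,0.11,0,0,0],[0,0,0.15,0,0,0],[-0.03,0.0,0.165,0,0,0],[-0.06,0.01,0.165,0,0,0],[-0.095,0.02,0.165,0,0,0],[-0.125,0.03,0.165,0,0,0]], hand=0.085)

```text
time_s: 10.02
ee_pos: [0.4994, -0.1652, 0.1766]
orientation: [[0.902, 0.431, 0.0], [0.431, -0.902, -0.0], [0.0, 0.001, -1.0]]
force: [-0.4, -0.4, 0.0]
grip_width: 0.0849
```

Request:
play_rows(steps=[[-0.035,0.03,0,0,0,0],[-0.05,0.05,0,0,0,0],[-0.05,0.05,0,0,0,0],[-0.05,0.05,0,0,0,0]])

```text
time_s: 10.35
ee_pos: [0.4503, -0.1147, 0.1763]
orientation: [[0.902, 0.432, 0.001], [0.432, -0.902, -0.001], [0.001, 0.001, -1.0]]
force: [0.2, 0.4, 0.6]
grip_width: 0.0848
```

```bash
python3 look.py wrist w6; 
```

```text
10.4 [ 0.451  -0.1154  0.1767] [-23.5 -17.6 116.4  -0.   81.1  40.9] 0.08514810506177557 [-0.2 -0.7  0.1]
```

View pics/w6.png

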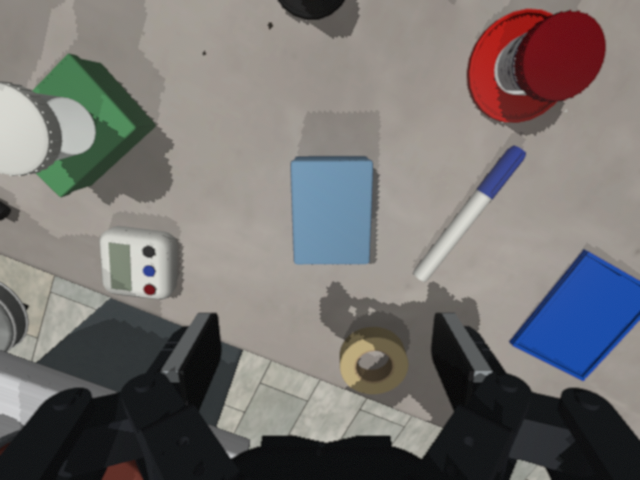

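The red cup stands in the red dish (lid at (562,57)). The blue box top is at about (333,212), the blue tray at (575,315) and the tape at (373,360). I'll measure the box and tray.

```bash
cat > boxm.py <<'E'
from el import *
def rects(c,m,z,mn=800):
    for k in blobs(m,mn):
        p=ray(c,k[:,0],z)[:,:2]*1000
        (q,sz,a)=cv2.minAreaRect(p.astype(np.float32));bx=cv2.boxPoints((q,sz,a));e=bx[1]-bx[0];f=bx[2]-bx[1];L=e if np.hypot(*e)>np.hypot(*f) else f
        print(cv2.boundingRect(k),np.round(q,1),np.round(sz,1),round(float(np.degrees(np.arctan2(L[1],L[0]))%180),1))
E
python3 - <<'E'
from boxm import *
c=dict(np.load('w6.npz'));H=hsv(c);h,s,v=[H[...,i].astype(int) for i in range(3)]
B=(h>95)&(h<130)&(s>50)
print(np.median(H[180:240,310:360].reshape(-1,3),axis=0),np.median(H[300:330,560:590].reshape(-1,3),axis=0), H[158,330],H[230,373])
rects(c,B,.008); 
top=B&(v>130);top[:, :280]=0;top[:,390:]=0;rects(c,top,.04)
print('redlid',ell(c,((h<8)|(h>170))&(s>120)&(v<160),.063,(510,5,100,100)))
print('cap..')
E
```

```text
[103.  92. 172.] [110. 210. 169.] [103  81 101] [ 23  10 103]
(510, 250, 130, 131) [ 462.2 -380.1] [ 95.8 111.5] 177.4
(291, 157, 82, 107) [ 452.7 -119. ] [93.6 68. ] 25.6
(478, 146, 48, 53) [ 545.3 -230.6] [16.6 44.9] 173.3
(291, 161, 82, 103) [ 458.8 -115.2] [81.1 60.4] 25.6
redlid (array([553.,  55.]), array([ 0.6153, -0.1914,  0.063 ]))
cap..
```

Request:
play_rows(steps=[[0.008,0,-0.03,0,0,0],[0.008,0,-0.07,0,0,0],[0.008,0,-0.11,0,0,0],[0.008,0,-0.14,0,0,0],[0.008,0,-0.16,0,0,0],[0.008,0,-0.169,0,0,0],[0.008,0,-0.169,0,0,0],[0.008,0,-0.169,0,0,0]])

```text
time_s: 11.07
ee_pos: [0.4598, -0.1161, 0.0078]
orientation: [[0.902, 0.431, 0.0], [0.431, -0.902, -0.0], [0.0, 0.0, -1.0]]
force: [0.1, -0.8, 0.8]
grip_width: 0.085
```

Request:
play_rows(steps=[[0,0,0,0,0,0],[0,0,0,0,0,0],[0,0,0,0,0,0],[0,0,0,0,0,0],[0,0,0,0,0,0],[0,0,0,0,0,0]], hand=0.045, newtons=40)

```text
time_s: 11.57
ee_pos: [0.4608, -0.1162, 0.0096]
orientation: [[0.902, 0.431, 0.004], [0.431, -0.902, -0.002], [0.003, 0.003, -1.0]]
force: [-0.9, 0.0, 6.5]
grip_width: 0.0618
```

Request:
play_rows(steps=[[0,0,0.01,0,0,0],[0,0,0.03,0,0,0],[0,0,0.06,0,0,0],[0,0,0.09,0,0,0],[0,0,0.09,0,0,0],[0,0,0.09,0,0,0]])

```text
time_s: 12.07
ee_pos: [0.4603, -0.116, 0.1001]
orientation: [[0.902, 0.431, 0.005], [0.431, -0.902, -0.002], [0.003, 0.004, -1.0]]
force: [-0.3, -0.2, -0.8]
grip_width: 0.0618
```

```bash
python3 look.py wrist w7; python3 look.py scene s7 300 110 180 140 4
```

```text
12.1167 [ 0.4589 -0.1154  0.098 ] [-23.1 -11.4 119.3  -0.   72.   41.3] 0.06101860663900961 [-0.1  0.6 -1.8]
12.1667 [ 0.458  -0.115   0.0966] [-23.1 -11.3 119.3   0.   72.   41.3] 0.06120061971032539 [-0.5 -0.2 -1.7]
```

View pics/w7.png

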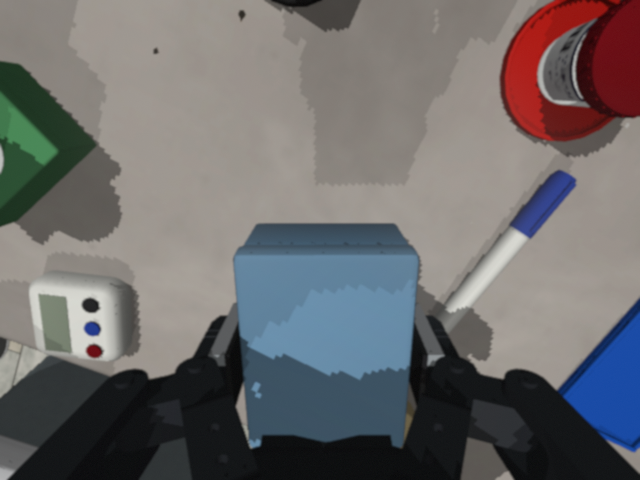

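View pics/s7.png

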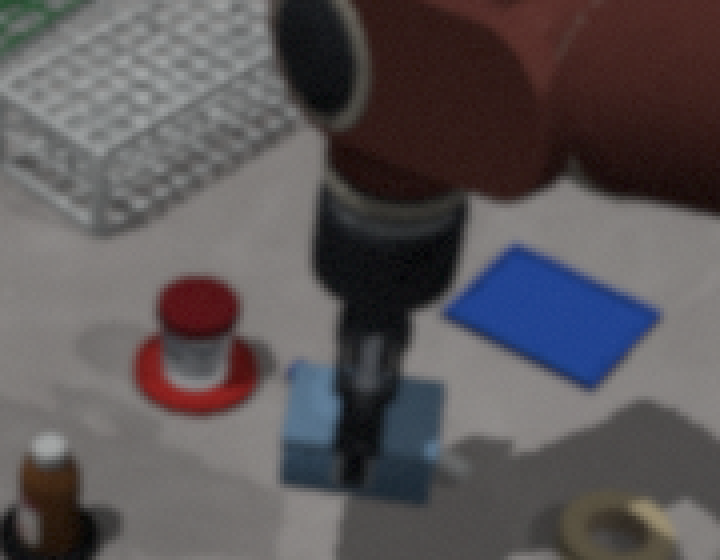

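The box is held level, and the red cup looks upright and roughly centred in its dish. Now the box's offset in the hand.

```bash
python3 - <<'E'
from el import *
c=dict(np.load('w7.npz'));u=np.array([.902,.431]);w=np.array([-.431,.902]);o=np.array([.4588,-.1153])
for px in([240,250],[415,250]):
    e=ray(c,[px],.131)[0][:2];print((e-o)@u-.042,(e-o)@w)
E
python3 - <<'E'
from boxm import *
import glob
for f in('t3.npz','top0.npz'):
    c=dict(np.load(''+f));H=hsv(c);h,s,v=[H[...,i].astype(int) for i in range(3)]
    m=(h>95)&(h<130)&(s>150);rects(c,m,.008)
    k=blobs(m,800)[0];q=cv2.approxPolyDP(k,4,True)[:,0];print(np.round(ray(c,q,.008)[:,:2]*1000).tolist())
    M=cv2.moments(k);print(np.round(ray(c,[[M['m10']/M['m00'],M['m01']/M['m00']]],.008),4))
E
```

```text
0.0004094944415353047 0.02609368295620692
0.00035987365588178305 -0.029595692845389335
(428, 272, 31, 38) [ 463.4 -383. ] [ 86.7 106.8] 178.6
[[517.0, -344.0], [414.0, -338.0], [410.0, -422.0], [513.0, -428.0]]
[[ 0.4634 -0.3824  0.008 ]]
(428, 272, 31, 38) [ 463.5 -383. ] [ 86.7 106.6] 178.6
[[517.0, -344.0], [414.0, -338.0], [410.0, -422.0], [513.0, -428.0]]
[[ 0.4635 -0.3825  0.008 ]]
```

Request:
play_rows(steps=[[-0.014,-0.038,0.01,0,0,-0.07],[-0.028,-0.076,0.01,0,0,-0.15],[-0.042,-0.114,0.01,0,0,-0.23],[-0.056,-0.152,0.01,0,0,-0.32],[-0.07,-0.19,0.01,0,0,-0.41],[-0.084,-0.228,0.01,0,0,-0.494],[-0.098,-0.265,0.01,0,0,-0.494],[-0.098,-0.265,0.01,0,0,-0.494]])

```text
time_s: 12.83
ee_pos: [0.3577, -0.385, 0.1058]
orientation: [[0.999, -0.054, -0.003], [-0.054, -0.999, -0.001], [-0.003, 0.001, -1.0]]
force: [1.2, 0.5, -0.5]
grip_width: 0.0611
```

Request:
play_rows(steps=[[0,0,0,0,0,0],[0,0,0,0,0,0],[0,0,0,0,0,0]])

```text
time_s: 13.08
ee_pos: [0.3607, -0.3787, 0.1059]
orientation: [[0.999, -0.047, -0.001], [-0.047, -0.999, 0.003], [-0.002, -0.002, -1.0]]
force: [-0.1, 0.5, -1.4]
grip_width: 0.0614
```

```bash
python3 look.py wrist w8; python3 - <<'E'
from boxm import *
from bench import readout
c=dict(np.load('w8.npz'));H=hsv(c);h,s,v=[H[...,i].astype(int) for i in range(3)]
m=(h>95)&(h<130)&(s>150)
rects(c,m,.008);print(np.round(readout.read_state()['orientation'],3).tolist())
for k in blobs(m,800): print(cv2.approxPolyDP(k,4,True)[:,0].tolist(),np.round(ray(c,cv2.approxPolyDP(k,4,True)[:,0],.008)[:,:2]*1000,1).tolist())
E
```

```text
13.1333 [ 0.3609 -0.3787  0.1062] [-54.5  -4.4 112.2   0.   72.3  38.1] 0.06135061833125515 [ 0.1 -0.2 -0.8]
(248, 0, 159, 172) [ 454.3 -383.7] [88.6 94.7] 177.3
[[0.999, -0.047, -0.001], [-0.047, -0.999, 0.002], [-0.001, -0.002, -1.0]]
[[248, 0], [259, 171], [395, 171], [406, 0]] [[503.7, -342.0], [409.1, -338.2], [405.0, -424.9], [499.5, -429.7]]
```

View pics/w8.png

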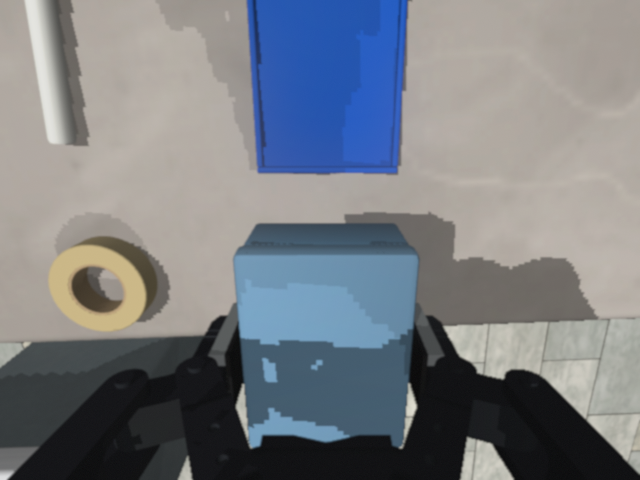

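The tray's long axis (177.3°) matches the tool to within 0.1°. Its near edge is at wrist row 171, which puts the centre at (0.463,-0.3835). I'll move over it and lower.

Request:
play_rows(steps=[[0.035,-0.002,0,0,0,0],[0.07,-0.004,0,0,0,0],[0.102,-0.005,-0.01,0,0,0],[0.102,-0.005,-0.035,0,0,0],[0.102,-0.005,-0.06,0,0,0],[0.102,-0.005,-0.08,0,0,0],[0.102,-0.005,-0.085,0,0,0],[0.102,-0.005,-0.085,0,0,0]])

```text
time_s: 13.8
ee_pos: [0.462, -0.3828, 0.0199]
orientation: [[0.999, -0.046, -0.003], [-0.046, -0.999, 0.004], [-0.004, -0.004, -1.0]]
force: [-0.2, -0.3, -1.5]
grip_width: 0.0614
```

Request:
play_rows(steps=[[0,0,-0.002,0,0,0],[0,0,-0.005,0,0,0],[0,0,-0.007,0,0,0],[0,0,-0.009,0,0,0],[0,0,-0.009,0,0,0]])

```text
time_s: 14.22
ee_pos: [0.463, -0.3857, 0.0138]
orientation: [[0.999, -0.048, 0.001], [-0.048, -0.999, -0.001], [0.001, 0.001, -1.0]]
force: [0.7, 0.1, -0.4]
grip_width: 0.0615
```

Request:
play_rows(steps=[[0,0,-0.001,0,0,0],[0,0,-0.002,0,0,0],[0,0,-0.002,0,0,0],[0,0,-0.002,0,0,0]])

```text
time_s: 14.55
ee_pos: [0.463, -0.3857, 0.0137]
orientation: [[0.999, -0.048, -0.0], [-0.048, -0.999, 0.0], [-0.0, -0.0, -1.0]]
force: [-5.2, 5.5, 10.9]
grip_width: 0.0612
```

Contact. I'll release and rise to look.

Request:
play_rows(steps=[[0,0,0,0,0,0],[0,0,0,0,0,0],[0,0,0,0,0,0],[0,0,0,0,0,0],[0,0,0,0,0,0]], hand=0.08)

```text
time_s: 14.97
ee_pos: [0.4627, -0.3853, 0.0111]
orientation: [[0.999, -0.048, -0.0], [-0.048, -0.999, 0.0], [-0.0, -0.0, -1.0]]
force: [0.2, -0.3, -0.2]
grip_width: 0.0799
```

Request:
play_rows(steps=[[0,0,0.03,0,0,0],[0,0,0.07,0,0,0],[0,0,0.11,0,0,0],[0,0,0.15,0,0,0],[-0.03,0,0.165,0,0,0],[-0.07,0,0.165,0,0,0],[-0.07,0,0.165,0,0,0],[-0.07,0,0.165,0,0,0]], hand=0.085)

```text
time_s: 15.63
ee_pos: [0.3916, -0.3853, 0.1763]
orientation: [[0.999, -0.05, 0.0], [-0.05, -0.999, -0.0], [0.0, 0.0, -1.0]]
force: [-0.4, -0.6, 0.9]
grip_width: 0.0849
```

```bash
python3 look.py wrist w9; python3 - <<'E'
from boxm import *
c=dict(np.load('w9.npz'));H=hsv(c);h,s,v=[H[...,i].astype(int) for i in range(3)]
rects(c,(h>95)&(h<130)&(s>50),.008);rects(c,(h>95)&(h<130)&(s>50)&(s<150)&(v>110),.044)
E
```

```text
15.6833 [ 0.3924 -0.3854  0.1762] [-52.2  -4.9 105.6   0.   79.3  40.6] 0.08483880142532382 [ 0.7 -0.1  0.2]
(259, 50, 120, 148) [ 461.6 -383.9] [ 90. 112.] 177.3
(90, 0, 29, 55) [ 540.7 -229.9] [17.7 35.5] 173.1
(276, 66, 92, 125) [ 460.9 -385.8] [62. 84.] 177.1
```

View pics/w9.png

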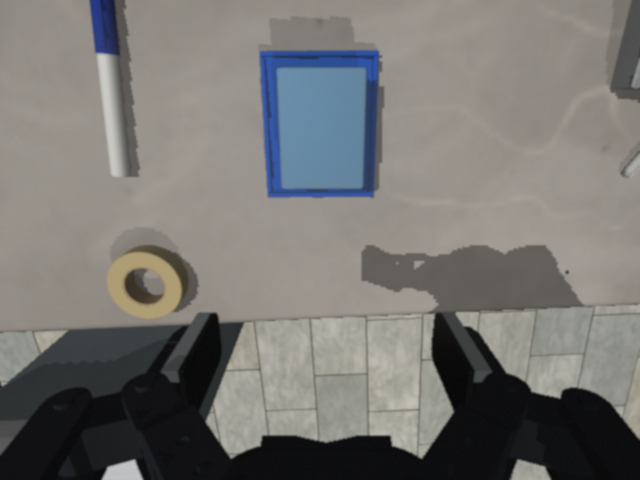

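The blue box lies at (460.9,-385.8) mm and 177.1° in the tray at (461.6,-383.9) mm and 177.3°. It is flat, square and within 2 mm of the middle. Now the white cup.

Request:
play_rows(steps=[[0.004,0.04,0.01,0,0,0],[0.008,0.08,0.03,0,0,0],[0.012,0.12,0.045,0,0,0],[0.016,0.16,0.06,0,0,0],[0.02,0.2,0.06,0,0,0],[0.024,0.24,0.06,0,0,-0.08],[0.028,0.28,0.06,0,0,-0.16],[0.032,0.32,0.06,0,0,-0.24]])

```text
time_s: 16.35
ee_pos: [0.4254, -0.0631, 0.2365]
orientation: [[0.958, -0.287, 0.001], [-0.287, -0.958, 0.0], [0.001, -0.0, -1.0]]
force: [1.2, 0.1, 0.5]
grip_width: 0.0845
```

Request:
play_rows(steps=[[0.003,0.04,0,0,0,-0.06],[0.007,0.08,0,0,0,-0.13],[0.01,0.12,0,0,0,-0.13],[0.013,0.147,0,0,0,-0.13],[0.013,0.147,0,0,0,-0.13],[0.013,0.147,0,0,0,-0.13],[0.013,0.147,0,0,0,-0.13]])

```text
time_s: 16.93
ee_pos: [0.4381, 0.0818, 0.2361]
orientation: [[0.914, -0.405, -0.001], [-0.405, -0.914, -0.0], [-0.0, 0.001, -1.0]]
force: [-0.5, 0.1, -0.0]
grip_width: 0.0851
```

```bash
python3 look.py wrist w10
```

```text
16.9833 [0.4381 0.0812 0.2361] [  0.9 -23.1 114.9  -0.   88.2 114.9] 0.08510769320512397 [-0.3 -0.5  0.4]
```

View pics/w10.png

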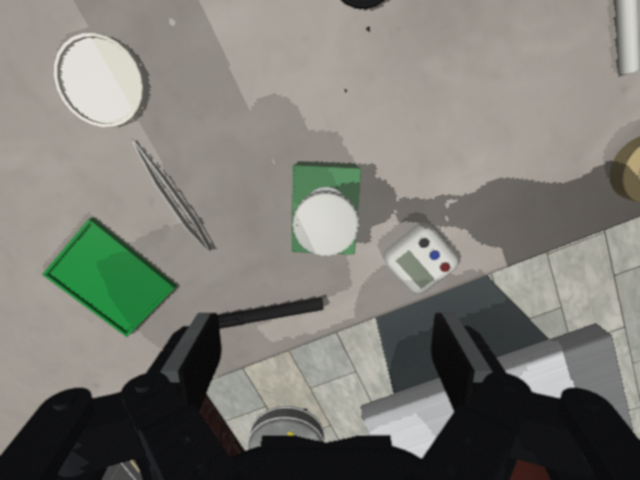

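The white lid is at (326,222) on the green box, aligned with the tool. The white dish is at (99,80), the green tray at (110,277) and the timer at (422,258). The orange and yellow look-alikes are out of view. The cup on the green box with the white lid is the one wanted.

```bash
python3 - <<'E'
from boxm import *
c=dict(np.load('w10.npz'));H=hsv(c);h,s,v=[H[...,i].astype(int) for i in range(3)]
print(H[222,326],H[80,99],H[180,330])
print('lid',ell(c,(v>150)&(s<50),.098,(285,192,80,70)))
print('dish',ell(c,(v>185)&(s<50),.008,(40,20,115,115)))
G=(h>45)&(h<85)&(s>80)
rects(c,G,.008)
m=G.copy();m[:,:285]=0;m[:168]=0;rects(c,m,.04,100)
cv2.imwrite('pics/w10c.png',cv2.resize(c["frame"][140:280,270:380,::-1],None,fx=4,fy=4,interpolation=3))
E
```

```text
[ 34   8 214] [ 17   8 227] [ 65  91 129]
lid (array([325. , 224.4]), array([0.4371, 0.0825, 0.098 ]))
dish (array([97.1, 79.7]), array([0.6225, 0.2279, 0.008 ]))
(43, 219, 133, 118) [449.4 333.7] [111.5  93.3] 20.6
(293, 166, 67, 44) [446.7  77.7] [66.4 43.5] 66.1
(293, 168, 67, 42) [451.8  75.5] [60.7 37.9] 66.1
```

View pics/w10c.png

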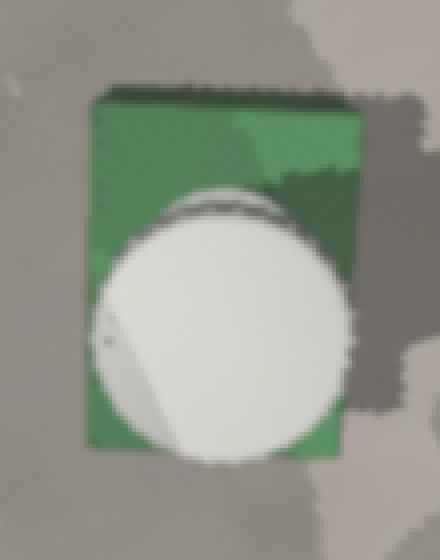

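Request:
play_rows(steps=[[0,0.0015,-0.04,0,0,0],[0,0.0015,-0.08,0,0,0],[0,0.0015,-0.12,0,0,0],[0,0.0015,-0.15,0,0,0],[0,0.0015,-0.175,0,0,0],[0,0.0015,-0.19,0,0,0],[0,0.0015,-0.19,0,0,0],[0,0.0015,-0.19,0,0,0]])

```text
time_s: 17.65
ee_pos: [0.4374, 0.0821, 0.0457]
orientation: [[0.913, -0.408, -0.002], [-0.408, -0.913, -0.0], [-0.002, 0.001, -1.0]]
force: [0.7, 0.2, 0.5]
grip_width: 0.0848
```

Request:
play_rows(steps=[[0,0,0,0,0,0],[0,0,0,0,0,0],[0,0,0,0,0,0],[0,0,0,0,0,0],[0,0,0,0,0,0],[0,0,0,0,0,0],[0,0,0,0,0,0]], hand=0.035, newtons=25)

```text
time_s: 18.23
ee_pos: [0.4394, 0.083, 0.0482]
orientation: [[0.914, -0.406, 0.003], [-0.406, -0.914, -0.001], [0.003, -0.001, -1.0]]
force: [-0.6, -2.1, 6.8]
grip_width: 0.0502
```

Request:
play_rows(steps=[[0,0,0.01,0,0,0],[0,0,0.03,0,0,0],[0,0,0.06,0,0,0],[0,0,0.06,0,0,0],[0,0,0.06,0,0,0],[0,0,0.06,0,0,0]])

```text
time_s: 18.73
ee_pos: [0.4375, 0.0832, 0.1062]
orientation: [[0.914, -0.406, -0.0], [-0.406, -0.914, 0.0], [-0.0, 0.0, -1.0]]
force: [1.0, 0.2, -1.4]
grip_width: 0.0504
```

```bash
python3 look.py wrist w11
```

```text
18.7833 [0.4369 0.0832 0.1053] [  1.2 -16.3 122.5   0.   73.9 115.1] 0.05054035710009552 [-0.5 -0.5 -1.1]
```

View pics/w11.png

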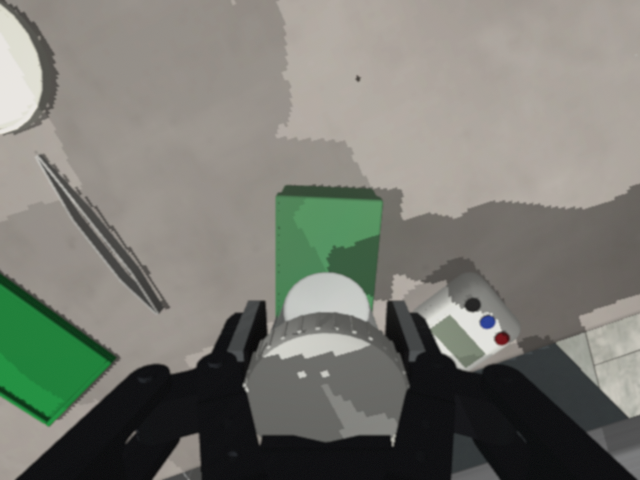

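The white cup is lifted, with its base edge at (326,272) and lid rims at about rows 314 and 333. I'll check its offset in the hand.

```bash
python3 - <<'E'
from el import *
c=dict(np.load('w11.npz'));u=np.array([.914,-.406]);o=np.array([.437,.0832])
for z,px,r in((.159,[327,333],.0265),(.148,[327,313.5],.0265),(.100,[327,272],.02)):
    e=ray(c,[px],z)[0][:2]; print(z,(e-o)@u-r)
cv2.imwrite('pics/w11c.png',cv2.resize(c["frame"][260:460,220:430,::-1],None,fx=3,fy=3,interpolation=3))
print(proj(c,[[.45,.33,.008]]))
E
```

```text
0.159 -0.0005773825722176253
0.148 -0.0008962668567715631
0.1 -0.0021435547098052066
[[ 21.14834059 350.24230599]]
```

View pics/w11c.png

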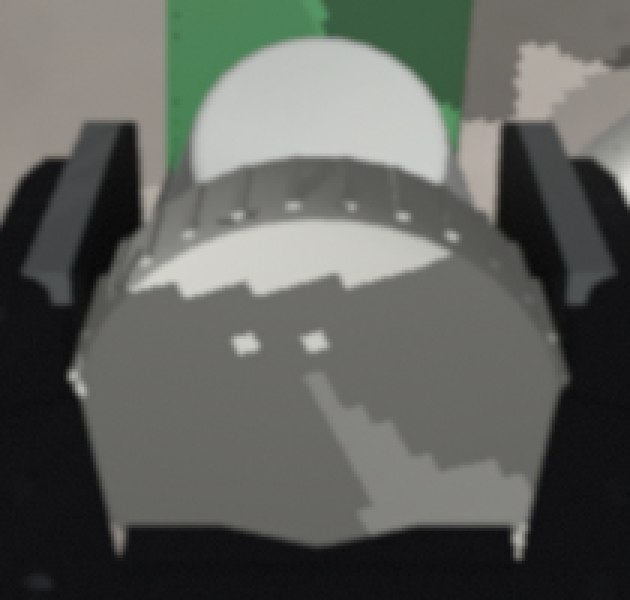

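Request:
play_rows(steps=[[0.031,0.024,0,0,0,0],[0.062,0.048,0,0,0,0],[0.093,0.072,0,0,0,0],[0.124,0.096,0,0,0,0],[0.155,0.12,0,0,0,0],[0.186,0.1433,0,0,0,0],[0.186,0.1433,-0.02,0,0,0],[0.186,0.1433,-0.05,0,0,0]])

```text
time_s: 19.45
ee_pos: [0.6273, 0.2283, 0.0577]
orientation: [[0.914, -0.405, 0.005], [-0.405, -0.914, 0.001], [0.004, -0.003, -1.0]]
force: [0.5, -0.4, -0.3]
grip_width: 0.0508
```

Request:
play_rows(steps=[[0,0,-0.015,0,0,0],[0,0,-0.03,0,0,0],[0,0,-0.036,0,0,0],[0,0,-0.038,0,0,0],[0,0,-0.04,0,0,0],[0,0,-0.042,0,0,0],[0,0,-0.043,0,0,0],[0,0,-0.043,0,0,0]])

```text
time_s: 20.12
ee_pos: [0.6245, 0.2265, 0.0144]
orientation: [[0.914, -0.406, 0.002], [-0.406, -0.914, 0.0], [0.001, -0.001, -1.0]]
force: [-0.3, 0.5, 0.1]
grip_width: 0.0506
```

Request:
play_rows(steps=[[0,0,-0.001,0,0,0],[0,0,-0.002,0,0,0],[0,0,-0.003,0,0,0],[0,0,-0.003,0,0,0]])

```text
time_s: 20.45
ee_pos: [0.6244, 0.2265, 0.0123]
orientation: [[0.914, -0.406, 0.001], [-0.406, -0.914, -0.0], [0.001, -0.0, -1.0]]
force: [-4.2, -0.9, 6.9]
grip_width: 0.0503
```

Request:
play_rows(steps=[[0,0,0,0,0,0],[0,0,0,0,0,0],[0,0,0,0,0,0],[0,0,0,0,0,0],[0,0,0,0,0,0]], hand=0.08)

```text
time_s: 20.87
ee_pos: [0.6236, 0.2264, 0.01]
orientation: [[0.914, -0.406, -0.0], [-0.406, -0.914, -0.0], [-0.0, 0.0, -1.0]]
force: [-0.2, -0.1, 0.4]
grip_width: 0.08
```

Request:
play_rows(steps=[[0,0,0.03,0,0,0],[0,0,0.07,0,0,0],[0,0,0.11,0,0,0],[0,0,0.15,0,0,0],[-0.025,-0.02,0.165,0,0,0],[-0.055,-0.04,0.165,0,0,0],[-0.085,-0.06,0.165,0,0,0],[-0.115,-0.08,0.165,0,0,0]], hand=0.085)

```text
time_s: 21.53
ee_pos: [0.5078, 0.1458, 0.1757]
orientation: [[0.914, -0.406, 0.001], [-0.406, -0.914, -0.0], [0.001, -0.0, -1.0]]
force: [-0.0, -1.2, 0.9]
grip_width: 0.0851
```

Request:
play_rows(steps=[[-0.03,-0.02,0,0,0,0],[-0.06,-0.04,0,0,0,0],[-0.082,-0.063,0,0,0,0],[-0.082,-0.063,0,0,0,0],[-0.082,-0.063,0,0,0,0],[-0.082,-0.063,0,0,0,0]])

```text
time_s: 22.03
ee_pos: [0.4274, 0.0835, 0.1757]
orientation: [[0.914, -0.406, 0.001], [-0.406, -0.914, 0.0], [0.001, -0.001, -1.0]]
force: [0.2, -0.4, 0.1]
grip_width: 0.0852
```

```bash
python3 look.py wrist w12; python3 - <<'E'
from boxm import *
c=dict(np.load('w12.npz'));H=hsv(c);h,s,v=[H[...,i].astype(int) for i in range(3)]
G=(h>45)&(h<85)&(s>80)
m=G&(v>60);rects(c,m,.008);rects(c,m,.04)
for k in blobs(G,800): print(cv2.approxPolyDP(k,3,True)[:,0].tolist())
E
```

```text
22.0833 [0.4276 0.0837 0.1757] [  1.3 -22.4 120.1   0.   82.2 115.2] 0.0849802884190999 [0.6 0.4 0.1]
(0, 226, 147, 137) [449.6 333.2] [111.4  94.3] 20.7
(282, 163, 82, 106) [425.2  88.6] [66.9 92.6] 153.1
(0, 226, 147, 137) [455.2 303.8] [99.9 84.5] 20.7
(282, 163, 82, 106) [433.3  84.5] [60. 83.] 153.1
[[43, 227], [0, 279], [0, 298], [92, 362], [148, 303], [53, 229]]
[[284, 163], [282, 264], [355, 268], [363, 167]]
```

View pics/w12.png

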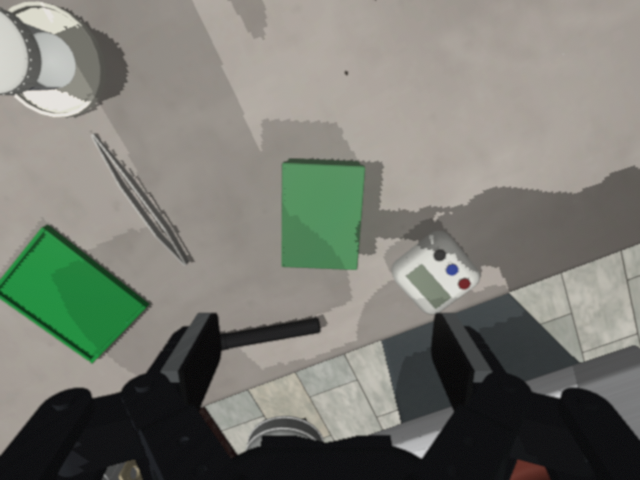

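The white cup is in the white dish. The green box is at (433.3,84.5) mm and 153.1°. I'll check the clearance from the jaw to the timer (391,268) and the black pen (320,323).

```bash
python3 - <<'E'
from el import *
c=dict(np.load('w12.npz'));a=np.radians(-26.9);u=np.array([np.cos(a),np.sin(a)]);w=np.array([-u[1],u[0]]);o=np.array([.4333,.0845])
for px,z in(([391,268],.02),([430,235],.02),([320,320],.01),([435,310],.02)):
    e=ray(c,[px],z)[0][:2];print(px,np.round(e,3),'u',round((e-o)@u,4),'w',round((e-o)@w,4))
E
```

```text
[391, 268] [0.363 0.05 ] u -0.0476 w -0.0624
[430, 235] [0.378 0.01 ] u -0.0159 w -0.0919
[320, 320] [0.335 0.13 ] u -0.1083 w -0.0035
[435, 310] [0.308 0.029] u -0.0865 w -0.1064
```

The jaw is clear of both. Grasp the green box.

Request:
play_rows(steps=[[0.006,0.001,-0.03,0,0,-0.052],[0.006,0.001,-0.07,0,0,-0.052],[0.006,0.001,-0.11,0,0,-0.052],[0.006,0.001,-0.14,0,0,-0.052],[0.006,0.001,-0.16,0,0,-0.052],[0.006,0.001,-0.168,0,0,-0.052],[0.006,0.001,-0.168,0,0,-0.052],[0.006,0.001,-0.168,0,0,-0.052]])

```text
time_s: 22.75
ee_pos: [0.4338, 0.0848, 0.0079]
orientation: [[0.892, -0.453, 0.0], [-0.453, -0.892, 0.0], [0.0, -0.0, -1.0]]
force: [0.4, 0.6, 0.1]
grip_width: 0.0848
```

Request:
play_rows(steps=[[0,0,0,0,0,0],[0,0,0,0,0,0],[0,0,0,0,0,0],[0,0,0,0,0,0],[0,0,0,0,0,0],[0,0,0,0,0,0]], hand=0.045, newtons=40)

```text
time_s: 23.25
ee_pos: [0.4349, 0.0845, 0.0095]
orientation: [[0.891, -0.453, 0.004], [-0.453, -0.891, 0.0], [0.004, -0.002, -1.0]]
force: [-0.7, 0.3, 7.0]
grip_width: 0.0611
```

Request:
play_rows(steps=[[0,0,0.01,0,0,0],[0,0,0.03,0,0,0],[0,0,0.06,0,0,0],[0,0,0.1,0,0,0],[0,0,0.1,0,0,0],[0,0,0.1,0,0,0],[0,0,0.1,0,0,0]])

```text
time_s: 23.83
ee_pos: [0.4325, 0.0844, 0.1075]
orientation: [[0.891, -0.453, 0.0], [-0.453, -0.891, -0.0], [0.0, -0.0, -1.0]]
force: [1.4, -0.8, -2.2]
grip_width: 0.0612
```

```bash
python3 look.py wrist w13
```

```text
23.8833 [0.4317 0.0844 0.1063] [  1.3 -17.2 123.1  -0.   74.2 118.3] 0.0610993472799477 [ 0.4 -0.5 -1.3]
```

View pics/w13.png

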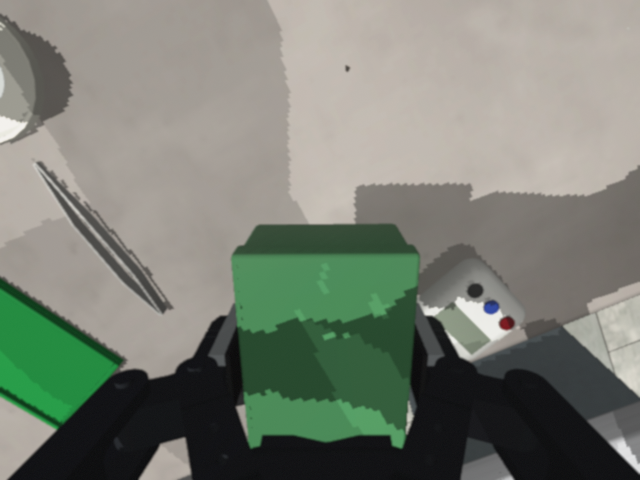

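Request:
play_rows(steps=[[-0.01,0.03,0,0,0,0.11],[-0.021,0.061,0,0,0,0.22],[-0.033,0.091,0,0,0,0.33],[-0.045,0.122,0,0,0,0.44],[-0.057,0.152,0,0,0,0.55],[-0.069,0.183,0,0,0,0.66],[-0.081,0.213,0,0,0,0.77],[-0.081,0.213,0,0,0,0.831]])

```text
time_s: 24.55
ee_pos: [0.3484, 0.3004, 0.1053]
orientation: [[0.932, 0.362, -0.004], [0.362, -0.932, -0.0], [-0.004, -0.002, -1.0]]
force: [0.6, -0.2, -1.0]
grip_width: 0.0612
```

Request:
play_rows(steps=[[0,0,0,0,0,0],[0,0,0,0,0,0],[0,0,0,0,0,0]])

```text
time_s: 24.8
ee_pos: [0.3514, 0.2965, 0.1061]
orientation: [[0.936, 0.351, -0.002], [0.351, -0.936, -0.001], [-0.002, 0.001, -1.0]]
force: [-0.1, -0.5, -0.2]
grip_width: 0.061
```

```bash
python3 look.py wrist w14; python3 - <<'E'
from boxm import *
from bench import readout
c=dict(np.load('w14.npz'));H=hsv(c);h,s,v=[H[...,i].astype(int) for i in range(3)]
m=(h>45)&(h<85)&(s>100);m[205:]=0
rects(c,m,.008);print(np.round(readout.read_state()['orientation'],3).tolist())
for k in blobs(m,800): print(cv2.approxPolyDP(k,4,True)[:,0].tolist(),np.round(ray(c,cv2.approxPolyDP(k,4,True)[:,0],.008)[:,:2]*1000,1).tolist())
E
```

```text
24.85 [0.3517 0.2964 0.1064] [ 30.8 -13.9 120.5  -0.   73.5 100.3] 0.061021702715734795 [ 0.1  0.9 -1.5]
(241, 0, 160, 166) [439.8 332.9] [90.9 89. ] 20.5
[[0.936, 0.351, -0.001], [0.351, -0.936, -0.001], [-0.002, 0.0, -1.0]]
[[241, 0], [252, 164], [389, 165], [400, 0]] [[466.9, 390.0], [382.5, 358.1], [412.4, 276.3], [497.9, 307.3]]
```

View pics/w14.png

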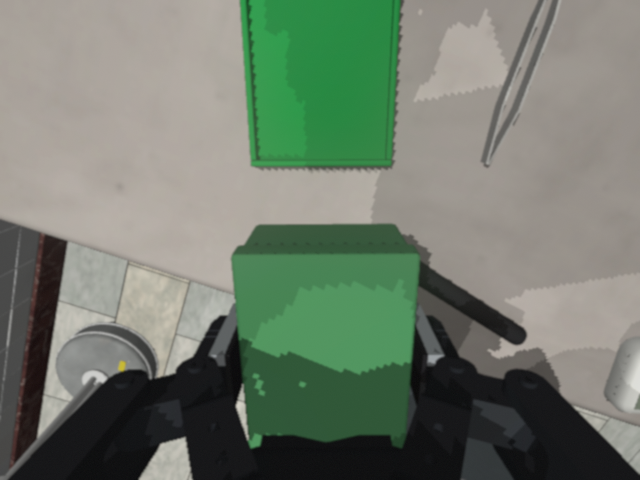

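The tray's near edge is at row 165, so the centre is about (0.4496,0.336) at 20.5°, and the tool is at 20.6°. I'll move over and lower.

Request:
play_rows(steps=[[0.033,0.013,0,0,0,0],[0.066,0.027,0,0,0,0],[0.099,0.04,-0.01,0,0,0],[0.099,0.04,-0.035,0,0,0],[0.099,0.04,-0.06,0,0,0],[0.099,0.04,-0.08,0,0,0],[0.099,0.04,-0.085,0,0,0],[0.099,0.04,-0.085,0,0,0]])

```text
time_s: 25.52
ee_pos: [0.4495, 0.3356, 0.0199]
orientation: [[0.936, 0.351, -0.004], [0.351, -0.936, -0.002], [-0.005, 0.001, -1.0]]
force: [-0.4, -0.7, -0.6]
grip_width: 0.0613
```

Request:
play_rows(steps=[[0,0,-0.002,0,0,0],[0,0,-0.005,0,0,0],[0,0,-0.007,0,0,0],[0,0,-0.009,0,0,0],[0,0,-0.011,0,0,0],[0,0,-0.011,0,0,0],[0,0,-0.011,0,0,0]])

```text
time_s: 26.1
ee_pos: [0.4515, 0.3378, 0.0135]
orientation: [[0.936, 0.353, 0.001], [0.353, -0.936, 0.0], [0.001, 0.0, -1.0]]
force: [-4.3, -2.4, 8.2]
grip_width: 0.0612
```

Contact. I'll release and rise.

Request:
play_rows(steps=[[0,0,0,0,0,0],[0,0,0,0,0,0],[0,0,0,0,0,0],[0,0,0,0,0,0],[0,0,0,0,0,0]], hand=0.08)

```text
time_s: 26.52
ee_pos: [0.4507, 0.3373, 0.0111]
orientation: [[0.936, 0.353, -0.0], [0.353, -0.936, -0.0], [-0.0, 0.0, -1.0]]
force: [0.1, 0.3, 0.2]
grip_width: 0.0799
```

Request:
play_rows(steps=[[0,0,0.03,0,0,0],[0,0,0.07,0,0,0],[0,0,0.11,0,0,0],[0,0,0.15,0,0,0],[-0.03,-0.01,0.165,0,0,0],[-0.065,-0.025,0.165,0,0,0],[-0.065,-0.025,0.165,0,0,0],[-0.065,-0.025,0.165,0,0,0]], hand=0.085)

```text
time_s: 27.18
ee_pos: [0.3843, 0.3118, 0.1757]
orientation: [[0.935, 0.354, -0.0], [0.354, -0.935, -0.0], [-0.0, -0.0, -1.0]]
force: [1.2, 0.8, -0.2]
grip_width: 0.0848
```

```bash
python3 look.py wrist w15; python3 look.py top t15;python3 look.py scene s15 ; python3 - <<'E'
from boxm import *
c=dict(np.load('w15.npz'));H=hsv(c);h,s,v=[H[...,i].astype(int) for i in range(3)]
G=(h>45)&(h<85)&(s>60)
rects(c,G,.008);print(H[120,320]);m=G&(s<165)&(v>80);rects(c,m,.044)
E
```

```text
27.2333 [0.3855 0.3123 0.1761] [ 30.4 -12.8 112.6  -0.   80.2  99.7] 0.08513912145063472 [-0.6  0.6  0.6]
27.2833 [0.3862 0.3125 0.1762] [ 30.4 -12.7 112.5  -0.   80.2  99.7] 0.0848854952661659 [ 0.5 -0.   0.3]
27.3333 [0.3866 0.3127 0.1763] [ 30.4 -12.6 112.4  -0.   80.2  99.7] 0.08495293157149984 [-0.6  0.4 -0.2]
(267, 52, 119, 146) [448.9 336.3] [110.4  89.7] 20.7
[ 66 109 140]
(267, 52, 119, 146) [450.5 336.9] [97.6 79.3] 20.7
```

View pics/w15.png

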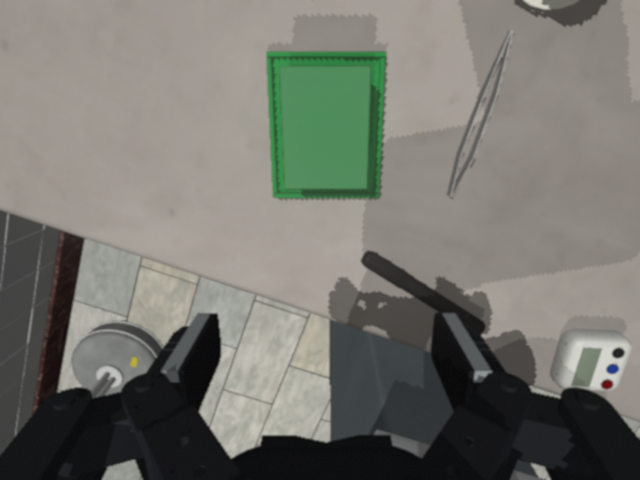

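View pics/t15.png

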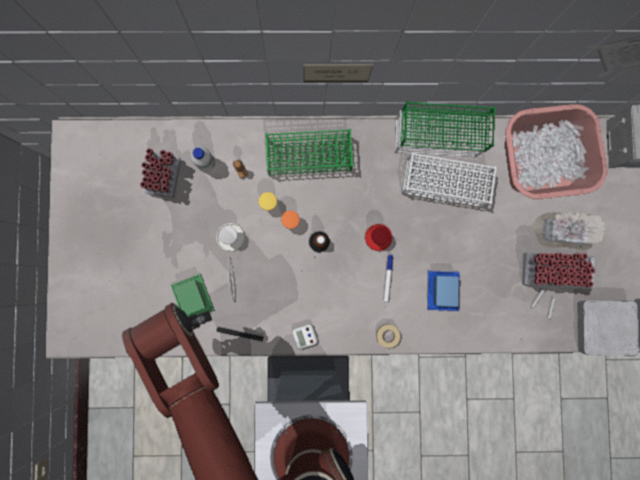

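View pics/s15.png

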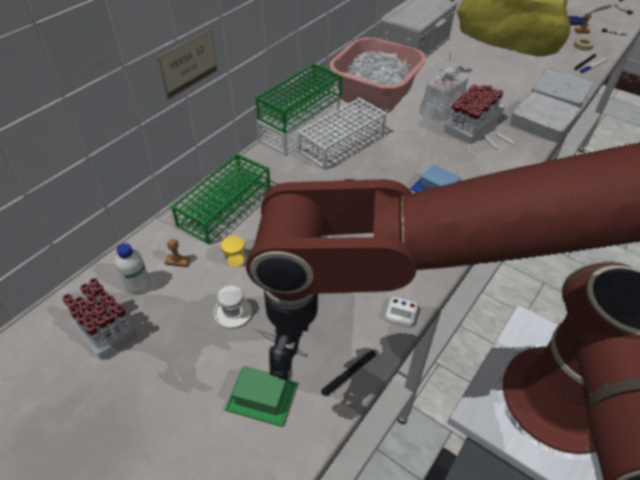

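The top view shows all five in place, with the white lid at (230,237), red lid at (378,237), cap at (320,240), blue box at (447,291) and green box at (192,297). I'll check how well they are centred.

```bash
python3 - <<'E'
from boxm import *
c=dict(np.load('w15.npz'))
cv2.imwrite('pics/w15c.png',cv2.resize(c["frame"][40:210,250:400,::-1],None,fx=3.5,fy=3.5,interpolation=3))
t=dict(np.load('t15.npz'))
a=cv2.resize(t["frame"][215:262,210:400,::-1],None,fx=4,fy=4,interpolation=3);cv2.imwrite('pics/t15c.png',a)
for n,d in(('white',(.622,.227)),('red',(.6185,-.198))):
    print(n,'lid if centred',proj(t,[[*d,.063]]),'dish',proj(t,[[*d,.008]]))
print('cap',proj(t,[[.607,-.028,.079]]))
E
```

```text
white lid if centred [[227.63766421 235.2107734 ]] dish [[230.28213764 236.93200418]]
red lid if centred [[380.52113676 235.38690574]] dish [[377.79511017 237.09504914]]
cap [[319.74515172 239.46637486]]
```

View pics/w15c.png

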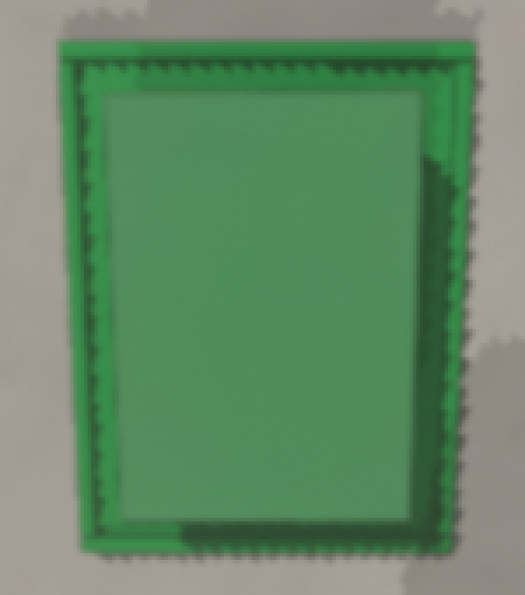

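View pics/t15c.png

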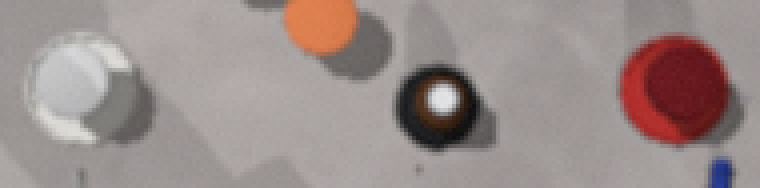

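```bash
python3 - <<'E'
from boxm import *
c=dict(np.load('w15.npz'))
q=np.array([[103,92],[422,92],[408,522],[120,524]])/3.5+[250,40]
p=ray(c,q,.044)[:,:2]*1000;print(p.round(1).tolist(),p.mean(0),cv2.minAreaRect(p.astype(np.float32)))
L=p[0]-p[3];print(np.degrees(np.arctan2(L[1],L[0])));L=p[1]-p[2];print(np.degrees(np.arctan2(L[1],L[0])))
from bench import ticket
print(ticket.close_job())
E
```

```text
[[477.1, 380.1], [498.6, 323.1], [421.1, 293.5], [399.1, 350.3]] [448.9827516  336.74317045] ((448.9617614746094, 336.7184753417969), (83.48153686523438, 60.95517349243164), 20.869441986083984)
20.869442624557454
20.91248981719195
the job is handed in; nothing more can be done
None
```

I took both piles apart from the top down, and all five things are standing in their own places. The job is handed in at about 27 s of the 136 s limit. Going by the forces reported after each move, no contact was more than about 14 N. The gripper was clear and nothing else in the scene was moved.

| Thing | Place | Last measured offset from the middle | Long axis: thing / tray |
|---|---|---|---|
| Brown bottle | black dish | about 2 mm | – |
| Red-lidded cup | red dish | within about 1 mm | – |
| Blue slide box | blue tray | 2 mm | 177.1° / 177.3° |
| White-lidded cup | white dish | within about 1.5 mm | – |
| Green slide box | green tray | under 1 mm | 20.9° / 20.7° |

The cups and bottle look upright in the final pictures, and both boxes lie flat.

- **Red cup:** it sat about 7 mm off centre in the jaws after the grasp, because I measured its position while the arm was still moving. I corrected for that when placing it.
- **Disagreements:** separate readings of the tray and dish positions differed by 1–3 mm between camera views. No check failed.

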